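Prop the spin-test chamber's lid half open and pin it

ROBOT

A 6-joint arm with a two-finger parallel gripper is mounted at the origin on the work surface. World frame = base frame: x ahead of the robot, y to its left, z up, the work surface at z = 0. Lengths are in m, angles in degrees, forces in N, time in s.
With the tool pointing down it reaches from about 0.4 to 0.825 m from the base axis. Payload 7 kg.
Tool frame: the origin (TCP) lies at the very end of the fingers, on their centre line; the grasp point (between the pads) lies 19 mm behind it (r.hold_point_z is the distance from the TCP to the grasp point, in m); z points along the fingers, y is the direction in which the jaws open and shut (so a half turn about z gives the same grasp; the last joint's range is limited). The gripper opens to 88 mm and grips with 3 to 60 N. Pads are 19 mm wide; open, the fingers measure 130 mm over their backs; the gripper's body (78 mm by 193 mm) begins 47 mm behind the grasp point.
Start: joints at [-46.633, 20.546, 0.682, 0, -70.136, -16.507], TCP at [0.305, -0.602, 0.227] pointing down, gripper open.
Joint ranges: [-176.03, 176.03], [-82.01, 121.73], [-58.28, 71.71], [-173.87, 95.51], [-174.79, -0.11], [-173.66, 173.66]. Speed limits (degrees/s): [136.94, 136.94, 172.46, 180, 180, 180].

INTERFACE

Orientations are given as [roll, pitch, yaw] about the fixed x, y, z axes, in that order (R = Rz(yaw) Ry(pitch) Rx(roll)).
In Python, from plant import r gives the robot as it stands. The module is installed in compiled form; this text tells all that it offers.
- The arm moves only by the shell command python3 -m inch 'ROWS' [FORCE]. ROWS is text: rows parted by semicolons, each of 7 numbers parted by spaces: the shift along the tool's x, y, z in m, then the turn, a rotation vector about the tool's x, y, z in rad, then the opening, from 0 (shut) to 1 (fully open). In form: tx ty tz ax ay az jaw; .... A call has 1 to 20 rows; each row shifts and turns the commanded pose from where the row before left it, along the tool's axes as they then stand; what a row does not reach is not made up. A row lasts 1/12 s, in which the tool goes at most 41.7 mm and 7.16 degrees, less where a joint would pass 70% of its speed; a pose out of reach is approached as far as the arm can. A call with a gripper value outside its range is refused whole. The fingers move at their own pace and stop on an object; FORCE is the grip in N (left out, the last holds). Time passes only in rows, so rows that do not move let the fingers close. It gives the time, the measured TCP pose, the force and the opening at its end, in the units of the state.
- r.get_state(): the state, without advancing time (a new reading comes with each control period).
- r.capture(name): name is "scene" or "side" or "wrist"; returns the picture (420x560x3 uint8, red, green, blue); there is no depth.
- r.camera_params(name): a dict with "vfov" (degrees; the focal length in pixels is half the picture's height over the tangent of half this angle, whatever the lens; pixels are square), "cx", "cy" (the principal point, pixels), "distortion" ([k1, k2, p1, p2, k3] as OpenCV has them; the pictures are not rectified), "R" (3x3) and "t" (3): a world point X has camera coordinates R X + t. Camera axes: x right, y down, z forward; pixel columns grow to the right and rows downward; lengths in m; the calibration is good to about 2 mm. A picture is of the moment at which its call begins: read the wrist's pose just before it. camera_params takes no time and is no camera call; for the wrist camera it gives the pose at the moment of the call.
- r.close_job(): hands the job in, once; it reports no verdict.
Trained networks look in the newest picture that a camera, given by its name, has taken for a name from the list of things; names that differ only in an ending like _2 or _b are one class to them, and where a whole thing is asked for, a point or a joint stands for the part that bears it (a point fixed in the world has none). Each returns a list of dicts, best first, with "p" (0 to 1); they miss things now and then, are a little off and sometimes report something else, mostly with a low value. They report only what shows in the picture. A call takes as long as a camera call.
- r.recognise(target, camera): "xy" ([column, row] in pixels, amid what is visible of it).
The state is a dict: "time_s": time; "joints": joint angles; "qd": joint speeds; "joint_torque": joint torques, N m; "tcp_pos": TCP position; "eef_rot": TCP orientation; "contact_force": force on the tool from outside, world axes, zero at the start; "moment": the same for the moment, N m; "gripper_width": finger opening in m.
Only numpy, scipy, OpenCV 4.12 (cv2) and the standard library are available. Lean on these libraries where they do the work, as an engineer would, in place of code of your own. Each camera call takes 0.05 s, during which the arm holds its last target.

TASK

The grey spin-test chamber has to stand half open for tuning: by its black ball knob raise the clear, stiff-hinged lid to about 50 degrees, where the middle (yellow) hole of the quadrant on its right side lines up with the brass bush in the chamber wall. Then take the red-handled stay pin from the bench and push it nose first through the hole and into the bush until its collar meets the quadrant, and leave it there. Do not disturb the loose yellow yo-yo, the steel spacer, the flat plate or the screwdriver.

Things in the scene. Friction and masses are not known exactly. Their poses are not given: they have to be found in the camera images.
- chamber: spin-test chamber, fixed: grey open box 220 x 220 mm, rim 112 mm high, a blue yo-yo on a spindle inside. Origin at the centre of its underside; x to its rear (hinge side), y to its left, z up; yaw within 0.3 rad of the robot's axes. On its right wall (-y) a square brass bush, 28 x 28 mm, with a 12.5 mm bore along y that runs right through the wall.
- lid (a joint): angle of the chamber's clear lid in rad: 0 closed flat, growing as its front edge rises, range 0 to 1.75; starts between 0 and 0.2. 0.873 (50 degrees) is the half-open position. The hinge is stiff: the lid stays at any angle where it is left, and raising it takes about 4 to 6 N at the knob.
- lid_hinge (a point): midpoint of the lid's hinge axis, at the rear top edge of the chamber, 118 mm above the bench; the axis runs along the chamber's y. Fixed to the chamber (chamber's axes).
- lid_knob (a point): centre of the black ball knob, 32 mm across, on a thin stem near the lid's front edge, 214 mm in front of the hinge axis, 39 mm above the lid's mid-plane, 34 mm above its top face. Axes turn with the lid (x to the hinge, y left, z out of its top). Grip at its centre or a little lower with about 30 to 50 N, fingers closing along the chamber's y; it slips least if the gripper tilts with the lid.
- middle_hole (a point): centre, on the outer (right) face, of the quadrant's middle hole: 12.5 mm across, in a 5 mm steel arc strap fixed to the lid, its faces 4 and 9 mm outside the bush. Three such holes, for 30, 50 and 70 degrees, lie on a circle of 85 mm radius about the hinge; the middle one, on a yellow segment, is in line with the bush at 0.873 rad. Axes turn with the lid.
- bush (a point): centre of the outer mouth of the bush's bore, fixed, 92 mm above the bench; chamber's axes: the pin goes in along +y. With the pin home its nose is 51 mm past this point.
- pin: stay pin, 160 g, lying level, nose within 0.6 rad of world +y. Along its x from the origin (underside, below mid-handle; axis 9 mm higher): red square handle 18 x 18 mm, -25 to 25 mm; neck 12 mm thick to 55; collar 18 mm across to 60; shank 10 mm thick to 120, its last 14 mm tapering to 4 mm. Gripped at mid-handle or behind, a gripper pointing down clears the raised lid with the pin home.
- pin_nose (a point): tip of the pin's nose, on its axis; pin's axes.
- yoyo: loose yellow yo-yo 56 mm across and 44 mm high, lying on its side face, left of the chamber; origin at the centre of its underside. Leave alone.
- spacer: loose stainless press spacer ring, 60 mm across, 25 mm high, on the right-hand part of the bench with the pin (either may be nearer the robot); origin at the centre of its underside. Leave alone.
- plate: loose brushed-metal flat plate 100 x 150 x 8 mm, left of the chamber; origin at the centre of its underside. Leave alone.
- driver: loose screwdriver with a blue handle, 160 mm long, lying at the right front of the bench, nearer the robot than the pin. Leave alone.
- press: cast-iron lever bearing press bolted down at the far left, 390 mm high to its lever's ball; origin under its base. Fixed; keep clear.

How it is judged:
By the outcome, as a careful person would: the job done as asked, in the order asked, and still so for the second after the job is handed in, with the robot touching nothing.
It also fails if it takes over 64 s, if anything falls off the work surface, if the arm or the gripper's body presses on something with over 40 N, if the wrist force passes 120 N, or if a joint passes its speed limit or range.

## Working session

There is one attempt and no reset: what is moved stays moved. The work goes in short steps, Python scripts to look and compute and a shell command to move; the robot and the scene stay as the last step left them, time stands still between calls to the robot, and variables do not carry over. Pictures are saved under pics/ and viewed, and the job is handed in when it is done.

```bash
mkdir -p pics; ls; python3 - <<'E'
from plant import r
import cv2,numpy as np
s=r.get_state(); print(s)
for c in ["scene","side","wrist"]:
    im=r.capture(c); cv2.imwrite(f"pics/{c}0.png",im[:,:,::-1])
    p=r.camera_params(c); print(c,p)
    for t in ["chamber","lid","lid_knob","middle_hole","bush","pin","pin_nose","lid_hinge","spacer","driver","yoyo","plate","press"]:
        try:
            d=r.recognise(t,c); print(t,[(np.round(k["xy"],1).tolist(),round(k["p"],2)) for k in d[:3]])
        except Exception as e: print(t,e)
print(r.get_state()["time_s"])
E
```

```text
pics
{'time_s': 0.0, 'joints': array([-4.66309076e+01,  2.05914274e+01,  6.32790638e-01, -2.20029892e-02,
       -7.01355820e+01, -1.65069297e+01]), 'qd': array([-0.13045764,  0.00808726, -0.01148627,  0.0496588 ,  0.08155053,
       -0.01518772]), 'joint_torque': array([-2.31527352e-03, -5.82722068e+01,  2.93053865e+01,  6.99752927e+00,
        6.80784593e-03, -1.58754528e-04]), 'tcp_pos': array([ 0.30475215, -0.60172461,  0.22560939]), 'eef_rot': array([ 1.79903787e+02, -6.94177601e-03, -1.53145325e+02]), 'contact_force': array([0.4138827 , 0.86985502, 0.28144039]), 'moment': array([-0.01716466,  0.03070643, -0.00927696]), 'gripper_width': 0.08762380866607493}
scene {'vfov': 42.06846081778368, 'cx': 282.5197033364764, 'cy': 219.35629737364826, 'distortion': array([-0.07855391,  0.        ,  0.        ,  0.        ,  0.        ]), 'R': array([[ 0.51395588,  0.85781601,  0.00101834],
       [ 0.5433333 , -0.32461614, -0.77421786],
       [-0.66380591,  0.39846712, -0.63291838]]), 't': array([-0.33511789, -0.15144935,  2.13545195])}
chamber [([287.7, 241.8], 0.71)]
lid [([286.8, 229.0
[... 1168 characters left out ...]
[277.2, 297.1], 0.68)]
plate [([246.0, 293.4], 0.64)]
press [([219.1, 313.1], 0.79), ([242.6, 292.3], 0.43)]
wrist {'vfov': 58.26648601490925, 'cx': 286.3779454779272, 'cy': 207.82744915909174, 'distortion': array([-0.08642148,  0.        ,  0.        ,  0.        ,  0.        ]), 'R': array([[-4.52065724e-01,  8.91984530e-01, -4.24636293e-04],
       [ 8.62717141e-01,  4.37353598e-01,  2.53852248e-01],
       [ 2.26617995e-01,  1.14391559e-01, -9.67242915e-01]]), 't': array([ 0.67551277, -0.03314098,  0.38843479])}
chamber []
lid []
lid_knob []
middle_hole []
bush []
pin []
pin_nose []
lid_hinge [([422.6, 221.4], 0.49)]
spacer []
driver [([419.6, 222.6], 0.89)]
yoyo []
plate []
press []
2.1
```

View pics/scene0.png

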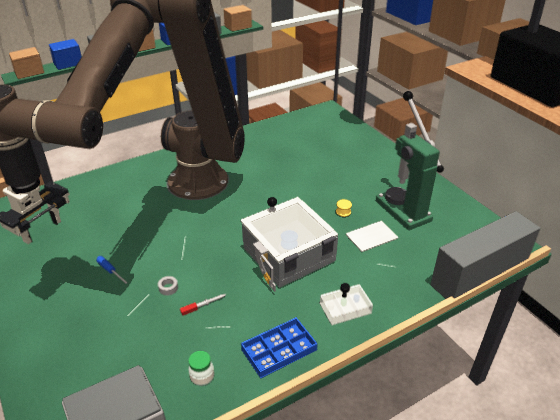

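View pics/side0.png

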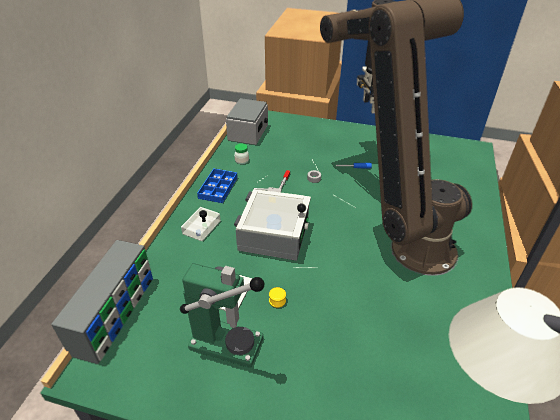

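View pics/wrist0.png

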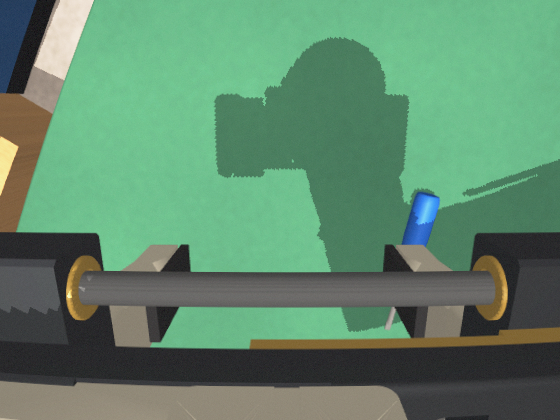

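```bash
cat > h.py <<'E'
import numpy as np,cv2
from plant import r
from scipy.spatial.transform import Rotation as Ro
def K(p):
    f=210/np.tan(np.radians(p["vfov"]/2)); return np.array([[f,0,p["cx"]],[0,f,p["cy"]],[0,0,1.]])
def ray(p,uv):
    n=cv2.undistortPoints(np.array(uv,float).reshape(-1,1,2),K(p),p["distortion"]).reshape(-1,2)
    R=np.array(p["R"]);c=-R.T@p["t"]
    d=(np.c_[n,np.ones(len(n))])@R
    return c,d
def onz(p,uv,z):
    c,d=ray(p,uv); return c+d*((z-c[2])/d[:,2])[:,None]
def proj(p,X):
    return cv2.projectPoints(np.array(X,float).reshape(-1,1,3),cv2.Rodrigues(np.array(p["R"]))[0],np.array(p["t"],float),K(p),p["distortion"])[0].reshape(-1,2)
def tri(obs):
    A=[];b=[]
    for p,uv in obs:
        c,d=ray(p,uv);d=d[0]/np.linalg.norm(d[0]);M=np.eye(3)-np.outer(d,d);A.append(M);b.append(M@c)
    return np.linalg.lstsq(np.vstack(A),np.hstack(b),rcond=None)[0]
def crop(im,x0,y0,x1,y1,s,name):
    cv2.imwrite(name,cv2.resize(im[y0:y1,x0:x1],None,fx=s,fy=s,interpolation=cv2.INTER_CUBIC))
def chamber(o,yaw):
    return Ro.from_euler('z',yaw).as_matrix(),np.array(o)
E
python3 - <<'E'
from h import *
a=cv2.imread("pics/scene0.png");crop(a,150,185,350,320,4,"pics/sc_crop.png")
a=cv2.imread("pics/side0.png");crop(a,220,160,340,270,5,"pics/si_crop.png")
E
```

```text
(no output)
```

View pics/sc_crop.png

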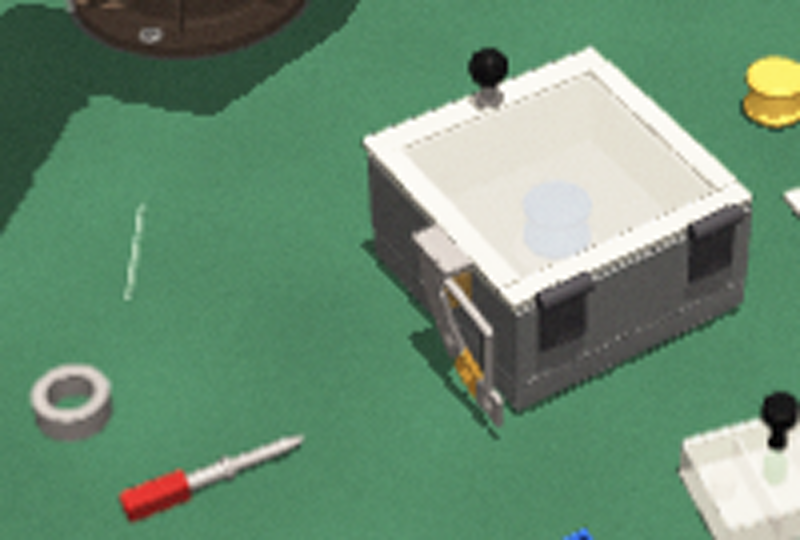

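View pics/si_crop.png

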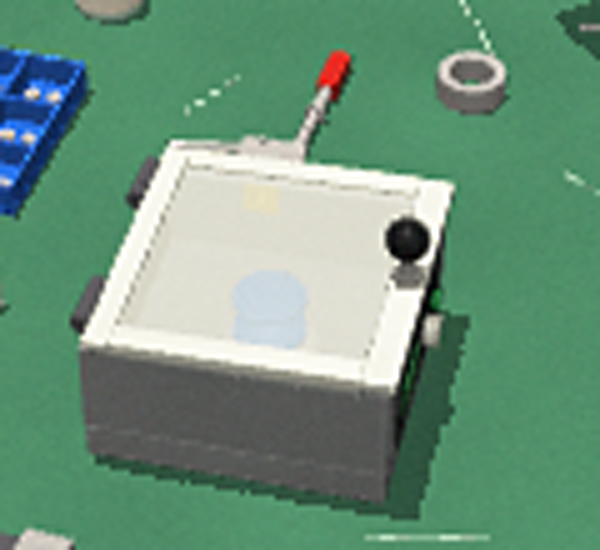

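```bash
cat > fit1.py <<'E'
from h import *
from scipy.optimize import least_squares
S=r.camera_params("scene");D=r.camera_params("side")
print(onz(S,[[279.5,287.5],[335,261.3],[242.5,246.3]],0)); print(onz(D,[[297,259.6],[239,251]],0))
kn=tri([(S,[272,201.8]),(D,[301.4,208])]);print("knob",kn,proj(S,kn),proj(D,kn))
def model(v,hx=0.110):
    x,y,yaw,L=v; R=Ro.from_euler('z',yaw).as_matrix();o=np.array([x,y,0])
    C={k:o+R@np.array(p) for k,p in dict(rr=(.11,-.11,0),rl=(.11,.11,0),fr=(-.11,-.11,0),fl=(-.11,.11,0)).items()}
    C['knob']=o+R@(np.array([hx,0,.118])+Ro.from_euler('y',L).as_matrix()@np.array([-.214,0,.039]))
    return C
obs=[(S,'rr',(279.5,287.5)),(S,'rl',(335,261.3)),(S,'fr',(242.5,246.3)),(D,'fl',(297,259.6)),(D,'rl',(239,251)),(S,'knob',(272,201.8)),(D,'knob',(301.4,208))]
f=lambda v:np.concatenate([proj(p,model(v)[k])[0]-uv for p,k,uv in obs])
s=least_squares(f,[.55,-.0,0,.1]);print(s.x,np.round(f(s.x).reshape(-1,2),1)); print(model(s.x)['knob'])
# pin: handle back-end and nose, spacer
print("pin",onz(S,[[150+157/4,185+497/4],[150+302/4,185+438/4]],.009)); print("spacer",onz(S,[150+72/4,185+390/4],.025))
E
python3 fit1.py
```

```text
[[ 0.65886608 -0.01501312  0.        ]
 [ 0.65100005  0.20063852  0.        ]
 [ 0.43104235 -0.02483245  0.        ]]
[[0.43685347 0.17155757 0.        ]
 [0.6503358  0.18729185 0.        ]]
knob [0.45049326 0.07911857 0.16202573] [[271.52416981 201.47652349]] [[300.95801506 208.2972454 ]]
[0.54782318 0.08332787 0.04573587 0.02156468] [[-1.2  1.6]
 [-0.3  0.6]
 [-0.1  2.7]
 [-0.   3.5]
 [-1.6  2. ]
 [-1.5 -1.1]
 [ 1.2  0.6]]
[0.44482172 0.07861372 0.16160542]
pin [[ 0.60577184 -0.29435475  0.009     ]
 [ 0.60735235 -0.17537047  0.009     ]]
spacer [[ 0.48597787 -0.31138617  0.025     ]]
```

```bash
cat >> h.py <<'E'
def pose():
    s=r.get_state(); return np.array(s["tcp_pos"]),Ro.from_euler('xyz',s["eef_rot"],degrees=True)
def delta(p1,R1,p0=None,R0=None):
    """tool-frame shift and rotvec from the present pose to target"""
    if p0 is None:p0,R0=pose()
    t=R0.inv().apply(np.array(p1)-p0); w=(R0.inv()*R1).as_rotvec()
    n=max(np.linalg.norm(t)/.0417,np.degrees(np.linalg.norm(w))/7.16)
    return t,w,n
E
python3 - <<'E'
from h import *
p=r.camera_params("wrist");c=-np.array(p["R"]).T@p["t"]
q,R=pose();print("cam in tool",R.inv().apply(c-q)); print("cam axes in tool (rows x,y,z)",np.round(R.inv().apply(np.array(p["R"])),3))
t,w,n=delta([.56,-.22,.36],Ro.from_euler('xyz',[180,0,-177.4],degrees=True));print(t,w,n)
E
```

```text
cam in tool [ 0.06635325 -0.00040253 -0.15785399]
cam axes in tool (rows x,y,z) [[ 0.     1.     0.   ]
 [-0.967  0.    -0.254]
 [-0.254 -0.     0.967]]
[-0.40019723  0.22566731 -0.13342275] [1.47809511e-05 3.54144880e-05 4.23456351e-01] 11.47288895961811
```

```bash
python3 -m inch '-.0308 .0174 -.0103 0 0 0 1;-.0308 .0174 -.0103 0 0 0 1;-.0308 .0174 -.0103 0 0 0 1;-.0308 .0174 -.0103 0 0 0 1;-.0308 .0174 -.0103 0 0 0 1;-.0308 .0174 -.0103 0 0 0 1;-.0308 .0174 -.0103 0 0 0 1;-.0308 .0174 -.0103 0 0 0 1;-.0308 .0174 -.0103 0 0 0 1;-.0308 .0174 -.0103 0 0 0 1;-.0308 .0174 -.0103 0 0 0 1;-.0308 .0174 -.0103 0 0 0 1;-.0308 .0174 -.0103 0 0 0 1;0 0 0 0 0 .106 1;0 0 0 0 0 .106 1;0 0 0 0 0 .106 1;0 0 0 0 0 .106 1;0 0 0 0 0 0 1;0 0 0 0 0 0 1'
cat > look.py <<'E'
import sys
from h import *
import pickle
n=sys.argv[1]
print({k:np.round(v,4) for k,v in r.get_state().items() if k in("time_s","joints","tcp_pos","eef_rot","gripper_width","contact_force")})
p=r.camera_params("wrist");im=r.capture("wrist");cv2.imwrite(f"pics/{n}.png",im[:,:,::-1]);pickle.dump(p,open(f"pics/{n}.pkl","wb"))
E
python3 look.py w1
```

```text
time_s: 3.68
tcp_pos: [0.5599, -0.2194, 0.3605]
eef_rot: [180.0, 0.0, -177.2]
contact_force: [-0.2, -0.1, 0.3]
gripper_width: 0.0875
{'time_s': np.float64(3.6833), 'joints': array([-2.80120e+00,  1.04640e+01,  4.04370e+00, -1.20000e-03,
       -8.35737e+01, -8.44408e+01]), 'tcp_pos': array([ 0.5599, -0.2194,  0.3605]), 'eef_rot': array([ 1.799994e+02,  6.000000e-03, -1.772422e+02]), 'contact_force': array([-0.1677, -0.1124,  0.3238]), 'gripper_width': np.float64(0.0875)}
```

View pics/w1.png

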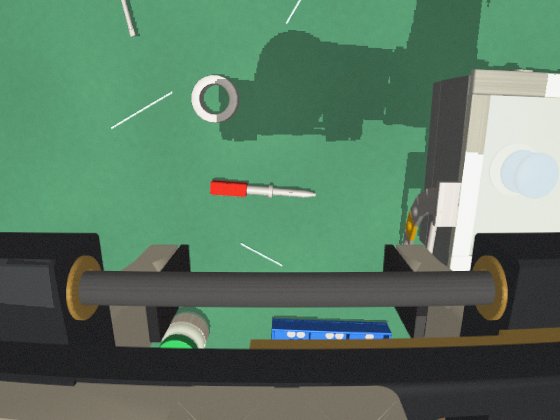

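```bash
python3 - <<'E'
from h import *
import pickle
p=pickle.load(open("pics/w1.pkl","rb"))
a=cv2.imread("pics/w1.png");crop(a,200,170,330,210,6,"pics/w1c.png");crop(a,380,60,560,270,3,"pics/w1d.png")
print("handle",onz(p,[[229,188]],.018),"nose",onz(p,[[315,195]],.009),"collar",onz(p,[[271,190.5]],.018))
E
```

```text
handle [[ 0.60091322 -0.29516297  0.018     ]] nose [[ 0.60701504 -0.17717478  0.009     ]] collar [[ 0.60166278 -0.23804852  0.018     ]]
```

View pics/w1c.png

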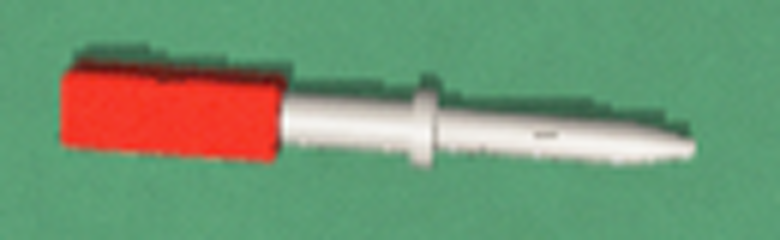

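View pics/w1d.png

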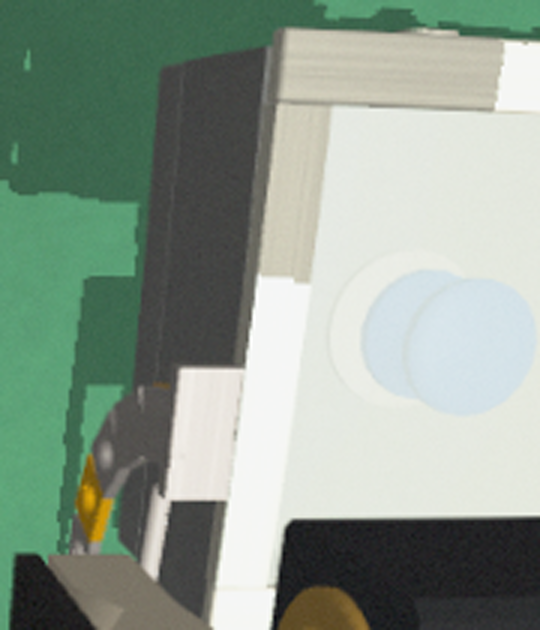

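```bash
python3 -m inch '.0035 .037 0 0 0 0 1;.0035 .037 0 0 0 0 1;.0035 .037 0 0 0 0 1;.0035 .037 0 0 0 0 1;.0035 .037 0 0 0 0 1;.0035 .037 0 0 0 0 1;.0035 .037 0 0 0 0 1;.0035 .037 0 0 0 0 1;0 0 0 0 0 0 1;0 0 0 0 0 0 1'
python3 look.py w2
```

```text
time_s: 4.57
tcp_pos: [0.5184, 0.0768, 0.3606]
eef_rot: [180.0, 0.0, -177.1]
contact_force: [-0.9, -0.3, -0.5]
gripper_width: 0.0878
{'time_s': np.float64(4.5667), 'joints': array([ 2.988740e+01,  2.672900e+00, -4.902200e+00, -3.500000e-03,
       -8.240910e+01, -1.169675e+02]), 'tcp_pos': array([0.5184, 0.0768, 0.3606]), 'eef_rot': array([ 1.799898e+02,  1.250000e-02, -1.770806e+02]), 'contact_force': array([-0.8535, -0.2713, -0.5002]), 'gripper_width': np.float64(0.0878)}
```

View pics/w2.png

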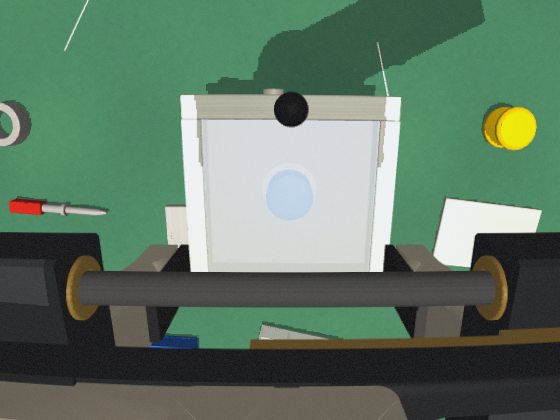

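```bash
python3 - <<'E'
exec(open("fit1.py").read().split("# pin")[0])
import pickle
W=pickle.load(open("pics/w2.pkl","rb"))
print(tri([(S,[272,201.8]),(D,[301.4,208]),(W,[291.2,110])]))
for z in(.157,.160,.163,.166): print(z,onz(W,[291.2,110],z))
for z in (.115,.12,.125,.13): print(z, onz(W,[[181,96.5],[400,97.5]],z), )
a=cv2.imread("pics/w2.png");crop(a,160,80,420,280,3,"pics/w2c.png")
E
```

```text
[[ 0.65886608 -0.01501312  0.        ]
 [ 0.65100005  0.20063852  0.        ]
 [ 0.43104235 -0.02483245  0.        ]]
[[0.43685347 0.17155757 0.        ]
 [0.6503358  0.18729185 0.        ]]
knob [0.45049326 0.07911857 0.16202573] [[271.52416981 201.47652349]] [[300.95801506 208.2972454 ]]
[0.54782318 0.08332787 0.04573587 0.02156468] [[-1.2  1.6]
 [-0.3  0.6]
 [-0.1  2.7]
 [-0.   3.5]
 [-1.6  2. ]
 [-1.5 -1.1]
 [ 1.2  0.6]]
[0.44482172 0.07861372 0.16160542]
[0.45138187 0.07853163 0.16213804]
0.157 [[0.45245643 0.07815518 0.157     ]]
0.16 [[0.45245385 0.07811712 0.16      ]]
0.163 [[0.45245126 0.07807907 0.163     ]]
0.166 [[0.45244868 0.07804101 0.166     ]]
0.115 [[ 0.44391207 -0.03667733  0.115     ]
 [ 0.43309931  0.19135607  0.115     ]]
0.12 [[ 0.44401411 -0.03531091  0.12      ]
 [ 0.43333537  0.18989623  0.12      ]]
0.125 [[ 0.44411616 -0.03394449  0.125     ]
 [ 0.43357143  0.18843639  0.125     ]]
0.13 [[ 0.4442182  -0.03257807  0.13      ]
 [ 0.43380748  0.18697654  0.13      ]]
```

View pics/w2c.png

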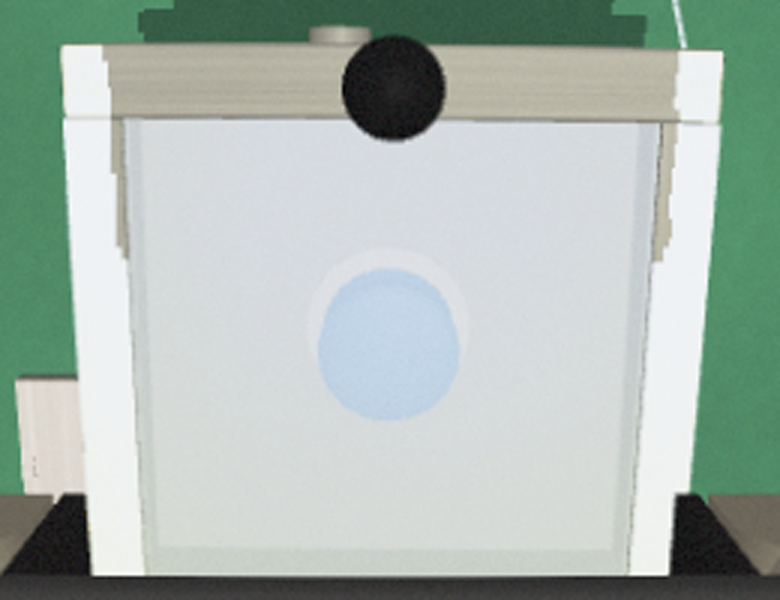

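```bash
python3 -m inch '-.0245 .004 .03 0 0 0 1;0 0 0 0 .109 0 1;0 0 0 0 .109 0 1;0 0 0 0 .109 0 1;0 0 0 0 .109 0 1;0 0 0 0 .109 0 1;0 0 0 0 .109 0 1;0 0 0 0 .109 0 1;0 0 0 0 .109 0 1;0 0 0 0 0 0 1;0 0 0 0 0 0 1'
python3 look.py w3; python3 - <<'E'
from h import *
p,R=pose();print(R.as_matrix().round(3))
E
```

```text
time_s: 5.53
tcp_pos: [0.5441, 0.0788, 0.3264]
eef_rot: [-180.0, -50.3, -177.6]
contact_force: [-0.9, -0.0, 0.5]
gripper_width: 0.0876
{'time_s': np.float64(5.5333), 'joints': array([  18.8714,   37.3934,   30.7235,  -16.7999, -131.2258, -111.9371]), 'tcp_pos': array([0.5441, 0.0788, 0.3264]), 'eef_rot': array([-179.9597,  -50.3125, -177.5897]), 'contact_force': array([-0.8742, -0.0058,  0.5135]), 'gripper_width': np.float64(0.0876)}
[[-0.642 -0.043 -0.765]
 [-0.028  0.999 -0.033]
 [ 0.766 -0.    -0.643]]
```

View pics/w3.png

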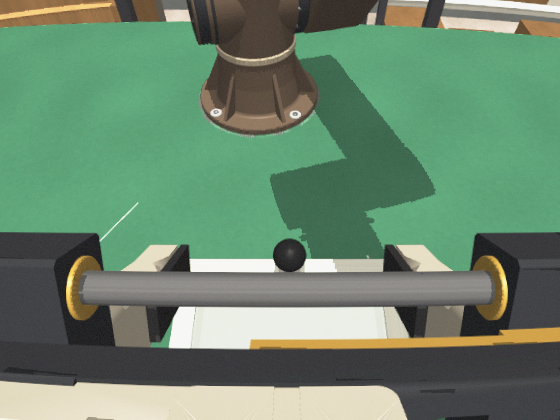

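```bash
python3 - <<'E'
from h import *
import pickle
W=[pickle.load(open(f"pics/w{i}.pkl","rb")) for i in(2,3)]
k=tri([(W[0],[291.2,110]),(W[1],[290,255.5])]);print(k,proj(W[0],k),proj(W[1],k))
yaw=np.radians(2.7)
L=np.arcsin((k[2]-.118-.039)/.214);print("lid",L)
Rc=Ro.from_euler('z',yaw)
H=k-Rc.apply(Ro.from_euler('y',L).apply([-.214,0,.039]));print("hinge",H)
base=Ro.from_euler('xyz',[180,0,-180+2.7],degrees=True)
# grasp tilted with lid L
Rg=Ro.from_rotvec(Rc.apply([0,1,0])*L)*base
g=k+Rg.apply([0,0,.019])
t,w,n=delta(g+np.array([0,0,.06]),base);print("to pregrasp: rot first",w, "pre",g+[0,0,.06])
p0,R0=pose();print("shift in base axes",base.inv().apply(g+np.array([0,0,.06])-p0), base.inv().apply(g-p0))
E
```

```text
[0.45244343 0.07827802 0.1619645 ] [[291.40201231 110.00101213]] [[289.80442318 255.50195983]]
lid 0.02320066907502402
hinge [0.66524459 0.08831347 0.1180105 ]
to pregrasp: rot first [ 0.00154549 -0.87247108 -0.00369385] pre [0.45200314 0.07825725 0.20296961]
shift in base axes [0.09177198 0.00373601 0.12599913] [0.09177198 0.00373601 0.18599913]
```

```bash
python3 -m inch '0 0 0 0 -.109 -.0005 1;0 0 0 0 -.109 -.0005 1;0 0 0 0 -.109 -.0005 1;0 0 0 0 -.109 -.0005 1;0 0 0 0 -.109 -.0005 1;0 0 0 0 -.109 -.0005 1;0 0 0 0 -.109 -.0005 1;0 0 0 0 -.109 -.0005 1;.023 .001 .031 0 0 0 1;.023 .001 .031 0 0 0 1;.023 .001 .031 0 0 0 1;.0228 .001 .031 0 0 0 1;0 0 0 0 0 0 1;0 0 0 0 0 0 1'
python3 look.py w4;  python3 - <<'E'
from h import *
yaw=np.radians(2.7);L=.0232;k=np.array([.45244,.07828,.16196])
base=Ro.from_euler('xyz',[180,0,-180+2.7],degrees=True)
Rg=Ro.from_rotvec(Ro.from_euler('z',yaw).apply([0,1,0])*L)*base
g=k+Rg.apply([0,0,.019]); print(g,delta(g,Rg))
E
```

```text
time_s: 6.75
tcp_pos: [0.4498, 0.0789, 0.208]
eef_rot: [179.8, 0.2, -177.1]
contact_force: [0.5, 0.5, 0.7]
gripper_width: 0.0876
{'time_s': np.float64(6.75), 'joints': array([ 3.475930e+01,  1.395000e-01, -2.739020e+01, -2.850000e-02,
       -6.217650e+01, -1.218424e+02]), 'tcp_pos': array([0.4498, 0.0789, 0.208 ]), 'eef_rot': array([ 179.8235,    0.2363, -177.0967]), 'contact_force': array([0.4979, 0.4657, 0.7071]), 'gripper_width': np.float64(0.0876)}
[0.45199973 0.07825924 0.14296511] (array([ 0.00030322, -0.00177414,  0.06634346]), array([0.00387895, 0.02961452, 0.00331822]), np.float64(1.5915557601493338))
```

View pics/w4.png

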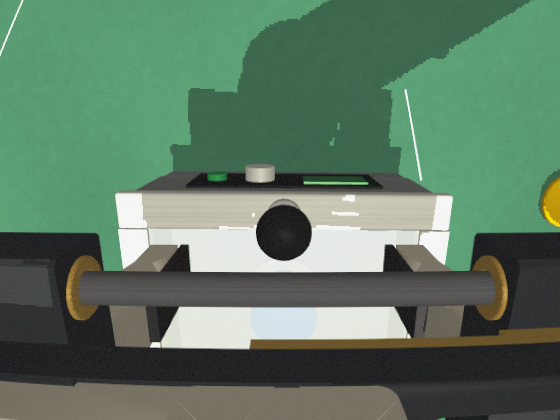

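```bash
python3 -m inch '-.001 -.0008 .022 .004 .03 .003 1;-.001 -.0005 .022 0 0 0 1;-.0005 -.0005 .022 0 0 0 1;0 0 0 0 0 0 1;0 0 0 0 0 0 .3;0 0 0 0 0 0 0;0 0 0 0 0 0 0;0 0 0 0 0 0 0;0 0 0 0 0 0 0;0 0 0 0 0 0 0;0 0 0 0 0 0 0;0 0 0 0 0 0 0' 42
python3 look.py w5; python3 - <<'E'
from h import *
p,R=pose();print("grasp pt",p-R.apply([0,0,.019]))
E
```

```text
time_s: 7.8
tcp_pos: [0.4524, 0.0781, 0.1406]
eef_rot: [-179.9, -1.7, -177.4]
contact_force: [0.3, -0.4, -0.4]
gripper_width: 0.0398
{'time_s': np.float64(7.8), 'joints': array([  33.7863,    5.653 ,  -30.9569,   -0.9409,  -54.9193, -120.6319]), 'tcp_pos': array([0.4524, 0.0781, 0.1406]), 'eef_rot': array([-179.8689,   -1.7038, -177.3985]), 'contact_force': array([ 0.3014, -0.4357, -0.3508]), 'gripper_width': np.float64(0.0398)}
grasp pt [0.45295335 0.078114   0.15950573]
```

View pics/w5.png

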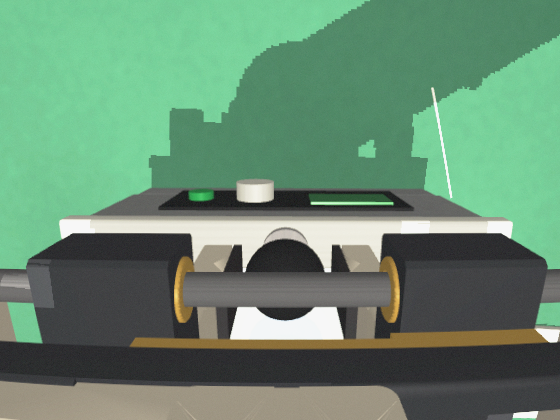

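Fingers (columns ~240 and ~335) straddle the knob (285,270) but are still closing; hold on.

```bash
python3 -m inch '0 0 0 0 0 0 0;0 0 0 0 0 0 0;0 0 0 0 0 0 0;0 0 0 0 0 0 0;0 0 0 0 0 0 0;0 0 0 0 0 0 0' 42
cat > arc.py <<'E'
from h import *
H=np.array([.66524,.08831,.118]);yaw=np.radians(2.7);Rc=Ro.from_euler('z',yaw)
p,R=pose();g=p-R.apply([0,0,.019])
l=Rc.inv().apply(g-H);print("grasp pt rel hinge",l.round(4),"rho",np.hypot(l[0],l[2]))
a0=np.arctan2(.039,.214); print("lid est",np.arctan2(l[2],-l[0])-a0,"tilt",np.degrees(np.arctan2(-R.as_matrix()[0,2],-R.as_matrix()[2,2])))
s=r.get_state();print(s["time_s"],s["gripper_width"],s["contact_force"].round(1),s["moment"].round(2),s["joints"].round(1))
E
python3 arc.py
```

```text
time_s: 8.35
tcp_pos: [0.4523, 0.0775, 0.1404]
eef_rot: [-179.8, -1.7, -177.4]
contact_force: [2.4, -5.4, 0.2]
gripper_width: 0.0298
grasp pt rel hinge [-0.2126 -0.0007  0.0414] rho 0.2165996659055152
lid est 0.012200241038918813 tilt 1.7267000013135518
8.35 0.02975637710250546 [ 2.4 -5.4  0.2] [-1.89 -0.66  0.17] [  33.8    5.7  -31.    -0.9  -54.9 -120.6]
```

```bash
cat >> arc.py <<'E'
v=R.inv().apply(p-H)
ax=R.inv().apply(Rc.apply([0,1,0]))
for d in(.05,.06): print(d,"shift",(Ro.from_rotvec(ax*d).apply(v)-v).round(5),"rot",(ax*d).round(4))
E
python3 arc.py
```

```text
grasp pt rel hinge [-0.2126 -0.0007  0.0414] rho 0.2165996659055152
lid est 0.012200241038918813 tilt 1.7267000013135518
8.35 0.02975637710250546 [ 2.4 -5.4  0.2] [-1.89 -0.66  0.17] [  33.8    5.7  -31.    -0.9  -54.9 -120.6]
0.05 shift [-1.070e-03 -3.000e-05 -1.066e-02] rot [ 0.0001  0.05   -0.0002]
0.06 shift [-1.340e-03 -4.000e-05 -1.279e-02] rot [ 0.0001  0.06   -0.0002]
```

```bash
python3 -m inch '-.00055 0 -.0053 0 .025 0 0;-.00107 0 -.01066 0 .05 0 0;-.00107 0 -.01066 0 .05 0 0;-.00107 0 -.01066 0 .05 0 0;0 0 0 0 0 0 0' 42
python3 arc.py; python3 look.py w6
```

```text
time_s: 8.77
tcp_pos: [0.4597, 0.0778, 0.1776]
eef_rot: [-179.8, -12.1, -177.5]
contact_force: [-3.3, -4.3, 2.7]
gripper_width: 0.0304
grasp pt rel hinge [-0.2018 -0.0008  0.0782] rho 0.21640940974835818
lid est 0.18943453504785793 tilt 12.075324842652533
8.7667 0.03040458075254555 [-3.3 -4.3  2.7] [-1.39  0.56  0.36] [  29.2   11.   -18.2   -5.5  -71.8 -114.5]
0.05 shift [-1.030e-03 -4.000e-05 -1.066e-02] rot [ 0.0001  0.05   -0.0002]
0.06 shift [-1.290e-03 -4.000e-05 -1.279e-02] rot [ 0.0002  0.06   -0.0002]
{'time_s': np.float64(8.7667), 'joints': array([  29.2437,   11.0033,  -18.193 ,   -5.4609,  -71.8272, -114.4822]), 'tcp_pos': array([0.4597, 0.0778, 0.1776]), 'eef_rot': array([-179.7571,  -12.0973, -177.4695]), 'contact_force': array([-3.3157, -4.3191,  2.6593]), 'gripper_width': np.float64(0.0304)}
```

View pics/w6.png

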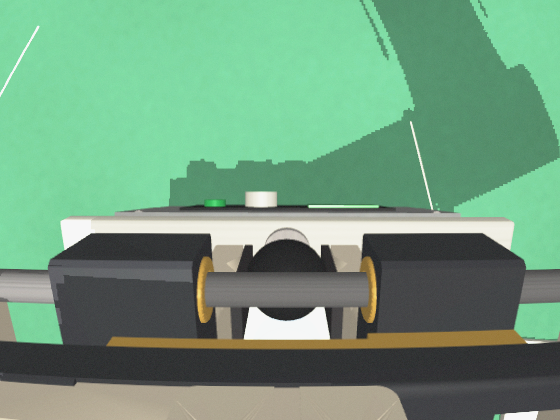

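```bash
python3 -m inch '-.00105 0 -.01066 0 .05 0 0;-.00105 0 -.01066 0 .05 0 0;-.00105 0 -.01066 0 .05 0 0;-.00105 0 -.01066 0 .05 0 0;-.00105 0 -.01066 0 .05 0 0;-.00105 0 -.01066 0 .05 0 0;-.00105 0 -.01066 0 .05 0 0;-.00105 0 -.01066 0 .05 0 0;-.00105 0 -.01066 0 .05 0 0;-.00105 0 -.01066 0 .05 0 0;-.00105 0 -.01066 0 .05 0 0;-.00105 0 -.01066 0 .05 0 0;0 0 0 0 0 0 0;0 0 0 0 0 0 0' 42
python3 arc.py; python3 look.py w7; python3 - <<'E'
from h import *
im=r.capture("scene");cv2.imwrite("pics/s7.png",im[:,:,::-1]);crop(im[:,:,::-1],150,150,370,320,3.6,"pics/s7c.png")
E
```

```text
time_s: 9.98
tcp_pos: [0.5291, 0.0807, 0.2822]
eef_rot: [-179.6, -46.4, -177.7]
contact_force: [-1.4, -9.0, -2.1]
gripper_width: 0.0297
grasp pt rel hinge [-0.1226 -0.0011  0.1774] rho 0.21563930552590124
lid est 0.7855290340163404 tilt 46.32019172532934
9.9833 0.02967512016072883 [-1.4 -9.  -2.1] [-1.69 -2.81  2.32] [  20.    34.9   22.2  -14.5 -121.5 -110.1]
0.05 shift [-1.000e-03 -1.000e-05 -1.063e-02] rot [ 0.0002  0.05   -0.0001]
0.06 shift [-1.260e-03 -1.000e-05 -1.275e-02] rot [ 0.0003  0.06   -0.0001]
{'time_s': np.float64(9.9833), 'joints': array([  19.9845,   34.9321,   22.2247,  -14.5049, -121.5102, -110.0931]), 'tcp_pos': array([0.5291, 0.0807, 0.2822]), 'eef_rot': array([-179.6228,  -46.3537, -177.6993]), 'contact_force': array([-1.4237, -9.0331, -2.0509]), 'gripper_width': np.float64(0.0297)}
```

View pics/w7.png

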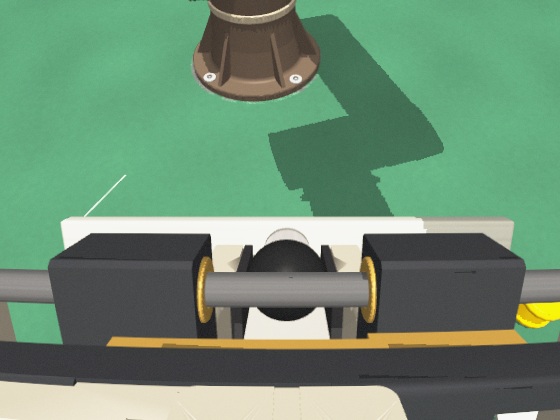

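View pics/s7c.png

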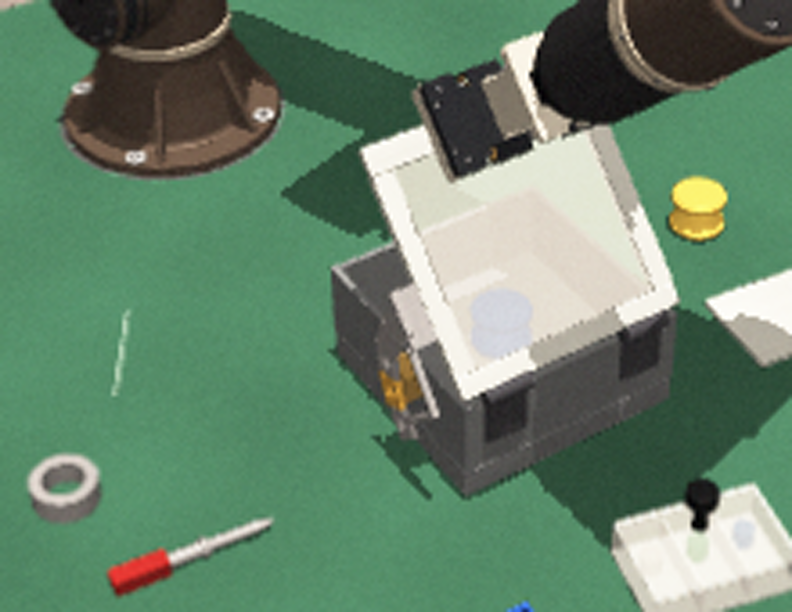

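```bash
python3 -m inch '-.0008 .0005 -.0077 0 .036 0 0;-.0008 .0005 -.0077 0 .036 0 0;0 0 0 0 0 0 0;0 0 0 0 0 0 0;0 0 0 0 0 0 0' 42
python3 arc.py
```

```text
time_s: 10.5
tcp_pos: [0.5415, 0.0813, 0.2916]
eef_rot: [-179.5, -50.3, -177.9]
contact_force: [2.0, -13.2, -5.1]
gripper_width: 0.0302
grasp pt rel hinge [-0.1093 -0.0011  0.1858] rho 0.21553662264743167
lid est 0.8585820122083722 tilt 50.307892009118376
10.5 0.03015846979074524 [  2.  -13.2  -5.1] [-2.75 -4.3   3.99] [  19.3   38.2   27.3  -15.9 -127.2 -110.9]
0.05 shift [-1.040e-03 -1.000e-05 -1.062e-02] rot [ 0.0003  0.05   -0.0001]
0.06 shift [-1.310e-03 -1.000e-05 -1.273e-02] rot [ 0.0004  0.06   -0.0001]
```

```bash
python3 -m inch '0 0 0 0 0 0 .6;0 0 0 0 0 0 .8;0 0 0 0 0 0 .8;0 0 0 0 0 0 .8;0 0 0 0 0 0 .8;0 0 0 0 0 0 .8;0 0 0 0 0 0 .8;0 0 0 0 0 0 .8'
python3 arc.py; python3 look.py w8
```

```text
time_s: 11.17
tcp_pos: [0.541, 0.0836, 0.2925]
eef_rot: [-179.8, -50.2, -177.5]
contact_force: [-0.0, 0.4, 0.2]
gripper_width: 0.0697
grasp pt rel hinge [-0.1097  0.0012  0.1867] rho 0.216525330636921
lid est 0.8594045819079738 tilt 50.20791532898133
11.1667 0.0697122806046644 [-0.   0.4  0.2] [ 0.08 -2.57  0.02] [  19.4   38.    27.4  -16.1 -127.2 -110.9]
0.05 shift [-0.00107  0.      -0.01066] rot [ 0.0001  0.05   -0.    ]
0.06 shift [-0.00135  0.      -0.01278] rot [ 0.0002  0.06   -0.    ]
{'time_s': np.float64(11.1667), 'joints': array([  19.4022,   38.0483,   27.3588,  -16.0894, -127.226 , -110.9153]), 'tcp_pos': array([0.541 , 0.0836, 0.2925]), 'eef_rot': array([-179.7989,  -50.2394, -177.5415]), 'contact_force': array([-0.0194,  0.4016,  0.1809]), 'gripper_width': np.float64(0.0697)}
```

View pics/w8.png

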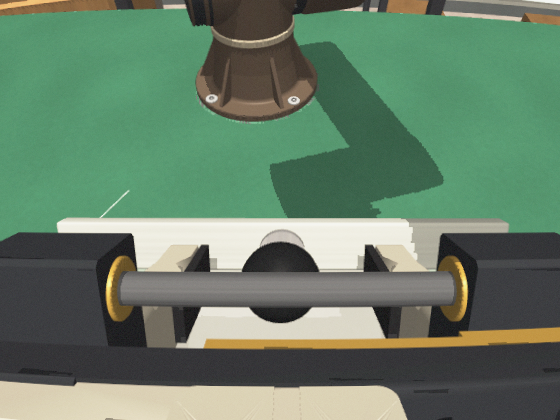

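```bash
python3 -m inch '0 0 -.015 0 0 0 1;0 0 -.03 0 0 0 1;0 0 -.035 0 0 0 1;0 0 -.02 0 0 0 1;0 0 0 0 0 0 1' ; python3 look.py w9
```

```text
time_s: 11.63
tcp_pos: [0.62, 0.0867, 0.3577]
eef_rot: [-179.8, -50.1, -177.6]
contact_force: [0.8, 0.1, 0.4]
gripper_width: 0.087
{'time_s': np.float64(11.6333), 'joints': array([  17.7064,   45.553 ,   50.8994,  -19.2098, -142.8462, -115.4879]), 'tcp_pos': array([0.62  , 0.0867, 0.3577]), 'eef_rot': array([-179.7736,  -50.0502, -177.6126]), 'contact_force': array([0.8096, 0.1234, 0.3728]), 'gripper_width': np.float64(0.087)}
```

View pics/w9.png

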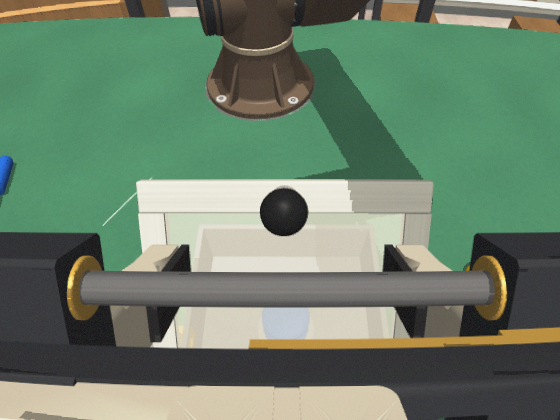

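```bash
python3 -m inch '0 0 -.01 0 -.1092 0 1;0 0 -.01 0 -.1092 0 1;0 0 -.01 0 -.1092 0 1;0 0 0 0 -.1092 0 1;0 0 0 0 -.1092 0 1;0 0 0 0 -.1092 0 1;0 0 0 0 -.1092 0 1;0 0 0 0 -.1092 0 1;0 0 0 0 0 0 1;0 0 0 0 0 0 1' ; python3 look.py w10; python3 - <<'E'
from h import *
H=np.array([.66524,.08831,.118]);Rc=Ro.from_euler('z',2.7,degrees=True)
p=r.camera_params("wrist")
for L in(.84,.86,.873,.89,.91):print(L,proj(p,H+Rc.apply(Ro.from_euler('y',L).apply([-.214,0,.039]))))
t,w,n=delta([.64,-.17,.17],Ro.from_euler('x',35,degrees=True)*Ro.from_euler('xyz',[180,0,-177.4],degrees=True));print(t,w,n)
E
```

```text
time_s: 12.52
tcp_pos: [0.6355, 0.0875, 0.3792]
eef_rot: [-179.9, -0.1, -177.3]
contact_force: [-0.3, -0.0, 0.5]
gripper_width: 0.0872
{'time_s': np.float64(12.5167), 'joints': array([ 2.526900e+01,  1.445390e+01,  1.144440e+01,  5.960000e-02,
       -8.715170e+01, -1.125714e+02]), 'tcp_pos': array([0.6355, 0.0875, 0.3792]), 'eef_rot': array([-1.798832e+02, -1.260000e-01, -1.772995e+02]), 'contact_force': array([-0.3255, -0.0107,  0.4643]), 'gripper_width': np.float64(0.0872)}
0.84 [[284.69237016  77.02123506]]
0.86 [[284.67498513  83.23768093]]
0.873 [[284.66410188  87.37196986]]
0.89 [[284.65039105  92.88589014]]
0.91 [[284.63505278  99.52295002]]
[ 0.00819875 -0.25727909  0.20928731] [-6.12291793e-01 -3.13078058e-02  1.62110352e-04] 7.955739081870285
```

View pics/w10.png

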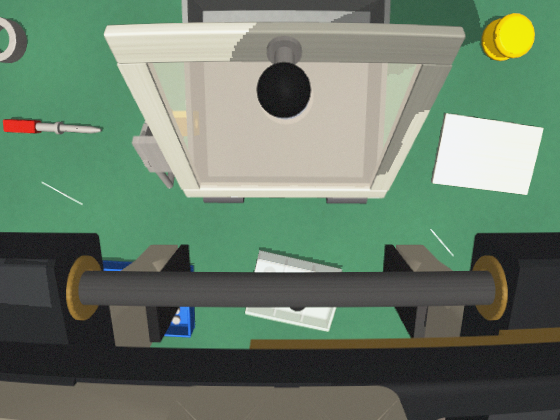

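```bash
python3 -m inch '0 -.037 0 0 0 0 1;0 -.037 0 0 0 0 1;0 -.037 0 0 0 0 1;0 -.037 0 0 0 0 1;0 -.037 0 0 0 0 1;0 -.037 0 0 0 0 1;0 -.036 0 0 0 0 1;0 0 .038 0 0 0 1;0 0 .038 0 0 0 1;0 0 .038 0 0 0 1;0 0 .038 0 0 0 1;0 0 .035 0 0 0 1;0 0 .022 0 0 0 1;0 0 0 -.102 0 0 1;0 0 0 -.102 0 0 1;0 0 0 -.102 0 0 1;0 0 0 -.102 0 0 1;0 0 0 -.102 0 0 1;0 0 0 -.102 0 0 1;0 0 0 0 0 0 1' ; python3 look.py w11;  python3 - <<'E'
from h import *
a=cv2.imread("pics/w11.png");crop(a,180,20,480,230,2.6,"pics/w11c.png")
E
```

```text
time_s: 14.23
tcp_pos: [0.6488, -0.1739, 0.1646]
eef_rot: [144.5, -0.6, -177.7]
contact_force: [-1.2, -0.2, -0.9]
gripper_width: 0.0871
{'time_s': np.float64(14.2333), 'joints': array([-18.6016,  33.7317,  17.8109, -32.6106, -89.0296, -64.2925]), 'tcp_pos': array([ 0.6488, -0.1739,  0.1646]), 'eef_rot': array([ 144.5489,   -0.5703, -177.674 ]), 'contact_force': array([-1.1627, -0.1865, -0.9128]), 'gripper_width': np.float64(0.0871)}
```

View pics/w11.png

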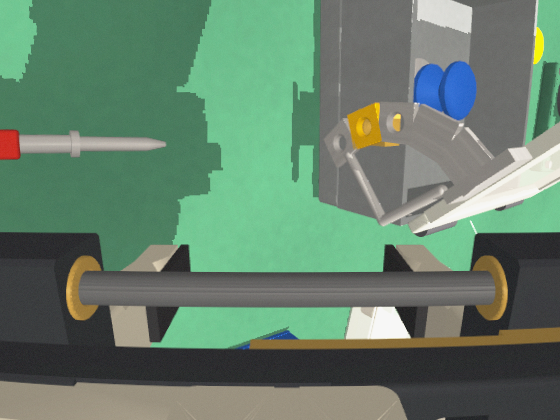

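```bash
python3 - <<'E'
from h import *
a=cv2.imread("pics/w11.png");crop(a,310,80,460,190,5.3,"pics/w11c.png")
import pickle
p=pickle.load(open("pics/w11.pkl","rb"))
H=np.array([.66524,.08831,.118]);Rc=Ro.from_euler('z',2.7,degrees=True)
a0=np.arctan2(-.026,-.0809)
for n in (-.11,-.115,-.12,-.125,-.13):
    b=np.array([-.0809,n,-.026]); 
    print(n,"bush",proj(p,H+Rc.apply(b)).round(1),"hole",[proj(p,H+Rc.apply(Ro.from_euler('y',L-.873).apply(b+[0,-.009,0]))).round(1).tolist() for L in(.853,.873,.893)], "hole70/30",[proj(p,H+Rc.apply(Ro.from_euler('y',L).apply(b+[0,-.009,0]))).round(1).tolist() for L in(-.349,.349)])
E
```

```text
-0.11 bush [[386.8 128.2]] hole [[[377.7, 129.1]], [[379.3, 128.5]], [[381.0, 127.9]]] hole70/30 [[[354.9, 143.8]], [[410.5, 124.4]]]
-0.115 bush [[382.7 128.3]] hole [[[373.4, 129.3]], [[375.0, 128.6]], [[376.7, 128.1]]] hole70/30 [[[350.7, 144.2]], [[406.2, 124.5]]]
-0.12 bush [[378.5 128.5]] hole [[[369.1, 129.4]], [[370.7, 128.8]], [[372.3, 128.2]]] hole70/30 [[[346.4, 144.5]], [[401.8, 124.6]]]
-0.125 bush [[374.2 128.7]] hole [[[364.6, 129.6]], [[366.2, 129.0]], [[367.8, 128.4]]] hole70/30 [[[342.0, 144.8]], [[397.3, 124.8]]]
-0.13 bush [[369.8 128.9]] hole [[[360.0, 129.8]], [[361.6, 129.2]], [[363.2, 128.6]]] hole70/30 [[[337.6, 145.2]], [[392.7, 124.9]]]
```

View pics/w11c.png

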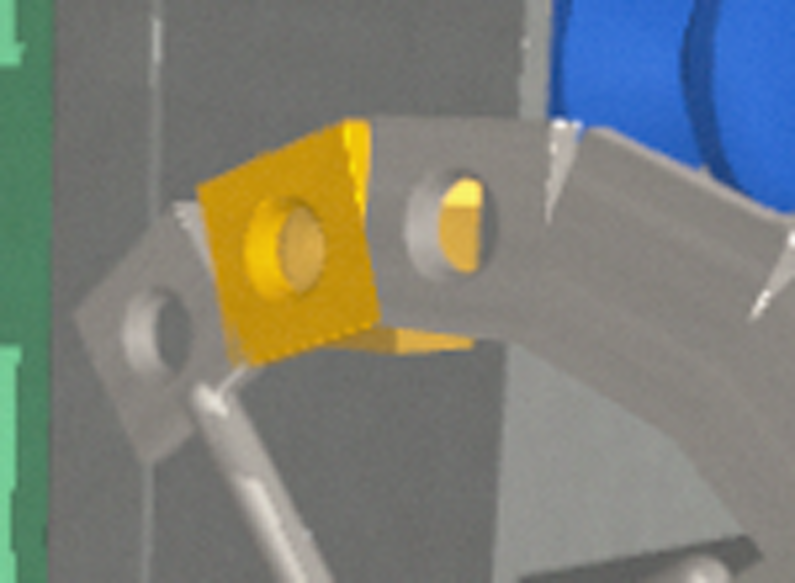

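```bash
cat > fit2.py <<'E'
from h import *
import pickle
from scipy.optimize import least_squares
p=pickle.load(open("pics/w11.pkl","rb"));H=np.array([.66524,.08831,.118]);Rc=Ro.from_euler('z',2.7,degrees=True)
obs=np.array([[339.6,143.8],[363.8,126.6],[395.3,122.5]])
b=np.array([-.0809,0,-.026])
def P(v):
    dx,y,L=v
    return np.vstack([proj(p,H+Rc.apply(np.array([dx,0,0])+Ro.from_euler('y',L-.873+k).apply(b+[0,y,0]))) for k in(-.349,0,.349)])
s=least_squares(lambda v:(P(v)-obs).ravel(),[0,-.134,.873]);print(s.x,(P(s.x)-obs).round(2))
dx,y,L=s.x
for lab,q in dict(mouth=(0,0,0),top_px=(.014,0,.014),top_mx=(-.014,0,.014),bot_px=(.014,0,-.014),wall_top_px=(.014,.015,.014)).items():
    print(lab,(proj(p,H+Rc.apply(np.array([dx,y+.009,0])+b+q)).round(1)-[310,80])*5.3)
print("hole world",H+Rc.apply(np.array([dx,y,0])+Ro.from_euler('y',L-.873).apply(b)),"bush world",H+Rc.apply(b+[dx,y+.009,0]))
E
python3 fit2.py
```

```text
[-0.00161492 -0.13611771  0.86737435] [[ 0.26 -0.49]
 [ 0.08  0.5 ]
 [-0.34 -0.06]]
mouth [[330.72 246.98]]
top_px [[401.21 350.33]]
top_mx [[410.22 148.4 ]]
bot_px [[257.58 337.08]]
wall_top_px [[468.52 345.03]]
hole world [ 0.58937609 -0.05153663  0.0915453 ] bush world [ 0.58880474 -0.04255357  0.092     ]
```

```bash
python3 -m inch '.008 .003 -.014 .102 0 0 1;.008 .003 -.014 .102 0 0 1;.008 .003 -.014 .102 0 0 1;.008 .003 -.014 .102 0 0 1;.008 .003 -.014 .102 0 0 1;.008 .003 -.014 .102 0 0 1;0 0 0 0 0 -.123 1;0 0 0 0 0 -.123 1;0 0 0 0 0 -.123 1;0 0 0 0 0 -.123 1;0 0 0 0 0 -.123 1;0 0 0 0 0 -.123 1;0 0 0 0 0 -.123 1;0 0 0 0 0 -.123 1;0 0 0 0 0 -.123 1;0 0 0 0 0 -.123 1;0 0 0 0 0 -.123 1;0 0 0 0 0 -.123 1;0 0 0 0 0 0 1;0 0 0 0 0 0 1' ; python3 look.py w12
python3 - <<'E'
from h import *
import pickle
p=pickle.load(open("pics/w1.pkl","rb"))
uv=np.array([[350,118],[425,128],[550,133],[690,149]])/6+[200,170]
print(onz(p,uv,.009))
E
```

```text
time_s: 15.95
tcp_pos: [0.6031, -0.1838, 0.2535]
eef_rot: [179.8, -0.2, -93.0]
contact_force: [0.1, 0.3, 0.6]
gripper_width: 0.0874
{'time_s': np.float64(15.95), 'joints': array([  0.8686,  15.5845,  -2.949 ,   0.1847, -71.6454,  -3.9096]), 'tcp_pos': array([ 0.6031, -0.1838,  0.2535]), 'eef_rot': array([179.8334,  -0.187 , -92.9823]), 'contact_force': array([0.1397, 0.2856, 0.5506]), 'gripper_width': np.float64(0.0874)}
[[ 0.60326858 -0.25585721  0.009     ]
 [ 0.60479261 -0.23851534  0.009     ]
 [ 0.60457873 -0.20969178  0.009     ]
 [ 0.60677877 -0.1771907   0.009     ]]
```

View pics/w12.png

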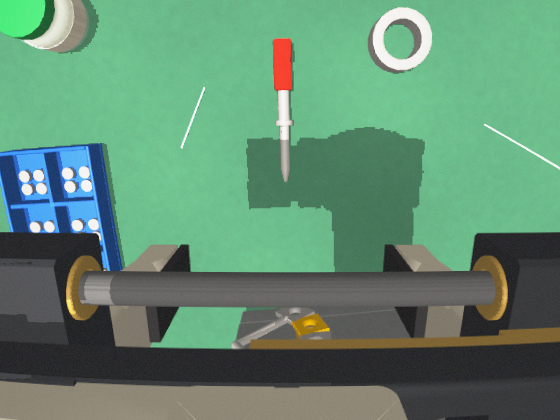

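```bash
python3 - <<'E'
from h import *
import pickle
a=cv2.imread("pics/w12.png");crop(a,240,30,330,190,3.7,"pics/w12c.png")
E
```

```text
(no output)
```

View pics/w12c.png

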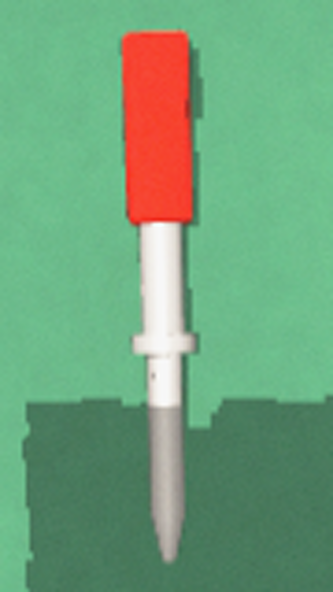

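```bash
python3 - <<'E'
from h import *
import pickle
p=pickle.load(open("pics/w12.pkl","rb"))
uv=np.array([[162,280],[165.5,343],[167,480],[168,560]])/3.7+[240,30]
X=onz(p,uv,.009);print(X);print("handle",onz(p,np.array([[155,34],[157.5,128],[160,222]])/3.7+[240,30],.018))
h=onz(p,np.array([[157.5,128]])/3.7+[240,30],.018)[0]
d=X[-1]-h;yaw=np.arctan2(d[1],d[0]);print("yaw",np.degrees(yaw),"len",np.hypot(d[0],d[1]))
o=X[-1]-.12*np.array([np.cos(yaw),np.sin(yaw),0]);print("origin",o)
t=np.array([h[0],h[1]-.003,.003]);Rg=Ro.from_euler('xyz',[180,0,np.degrees(yaw)-180],degrees=True);print(delta(t,Rg),delta([h[0],h[1],.06],Rg)[0])
E
```

```text
[[ 0.60310083 -0.25643545  0.009     ]
 [ 0.60303767 -0.23900315  0.009     ]
 [ 0.6046565  -0.20012477  0.009     ]
 [ 0.60559796 -0.17665514  0.009     ]]
handle [[ 0.6015176  -0.32048193  0.018     ]
 [ 0.60214674 -0.29633827  0.018     ]
 [ 0.60278754 -0.27174778  0.018     ]]
yaw 88.3482623642235 len 0.11973288309018419
origin [ 0.60213905 -0.29660528  0.009     ]
(array([ 0.11447978, -0.00610351,  0.25080348]), array([ 0.00305631, -0.0030746 , -0.02405406]), np.float64(6.613022737239845)) [ 0.11166132 -0.00577284  0.19379517]
```

```bash
python3 -m inch '.038 -.002 0 .003 -.003 -.024 .7;.038 -.002 0 0 0 0 .6;.0385 -.002 0 0 0 0 .6;0 0 .038 0 0 0 .6;0 0 .038 0 0 0 .6;0 0 .038 0 0 0 .6;0 0 .038 0 0 0 .6;0 0 .038 0 0 0 .6;0 0 0 0 0 0 .6;0 0 0 0 0 0 .6'; python3 look.py w13;  python3 - <<'E'
from h import *
print(delta([.6022,-.3003,.003],Ro.from_euler('xyz',[180,0,-91.8],degrees=True)))
E
```

```text
time_s: 16.83
tcp_pos: [0.6035, -0.2988, 0.0621]
eef_rot: [179.7, 0.0, -91.6]
contact_force: [0.9, 0.2, 0.8]
gripper_width: 0.0528
{'time_s': np.float64(16.8333), 'joints': array([-9.78990e+00,  2.82398e+01, -1.02807e+01,  1.12000e-02,
       -5.17579e+01,  8.22310e+00]), 'tcp_pos': array([ 0.6035, -0.2988,  0.0621]), 'eef_rot': array([ 1.797232e+02,  3.120000e-02, -9.155990e+01]), 'contact_force': array([0.9035, 0.2006, 0.7958]), 'gripper_width': np.float64(0.0528)}
(array([0.00098214, 0.00321426, 0.06166959]), array([ 0.00018575, -0.00064837,  0.0051479 ]), np.float64(1.4810817810575543))
```

View pics/w13.png

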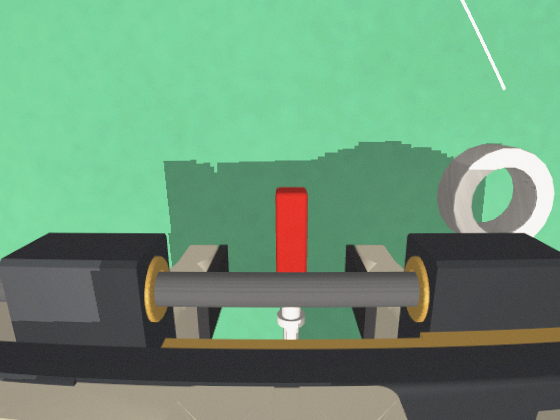

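```bash
python3 -m inch '.0005 .002 .019 0 0 .005 .6;.0005 .0012 .019 0 0 0 .6;0 0 .0197 0 0 0 .6;0 0 0 0 0 0 .6;0 0 0 0 0 0 .3;0 0 0 0 0 0 .1;0 0 0 0 0 0 0;0 0 0 0 0 0 0;0 0 0 0 0 0 0;0 0 0 0 0 0 0;0 0 0 0 0 0 0;0 0 0 0 0 0 0' 40; python3 look.py w14
```

```text
time_s: 17.88
tcp_pos: [0.6016, -0.3, 0.0066]
eef_rot: [-180.0, 0.0, -91.7]
contact_force: [-1.8, 1.2, 5.5]
gripper_width: 0.0175
{'time_s': np.float64(17.8833), 'joints': array([-9.92960e+00,  3.15959e+01, -1.31878e+01, -5.80000e-03,
       -4.52000e+01,  8.20420e+00]), 'tcp_pos': array([ 0.6016, -0.3   ,  0.0066]), 'eef_rot': array([-1.799832e+02,  1.800000e-03, -9.172950e+01]), 'contact_force': array([-1.7712,  1.1541,  5.5211]), 'gripper_width': np.float64(0.0175)}
```

View pics/w14.png

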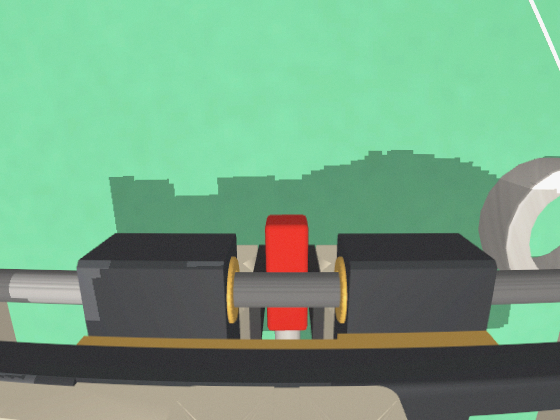

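```bash
python3 - <<'E'
from h import *
import pickle
p=pickle.load(open("pics/w12.pkl","rb"))
print(proj(p,[[.58938,-.05154,.09155],[.591,-.05154,.09155],[.5925,-.05154,.09155]]))
a=cv2.imread("pics/w12.png");crop(a,220,290,370,360,5,"pics/w12d.png")
E
```

```text
[[309.00890623 324.29743695]
 [307.32740836 324.38081295]
 [305.77045157 324.4576418 ]]
```

View pics/w12d.png

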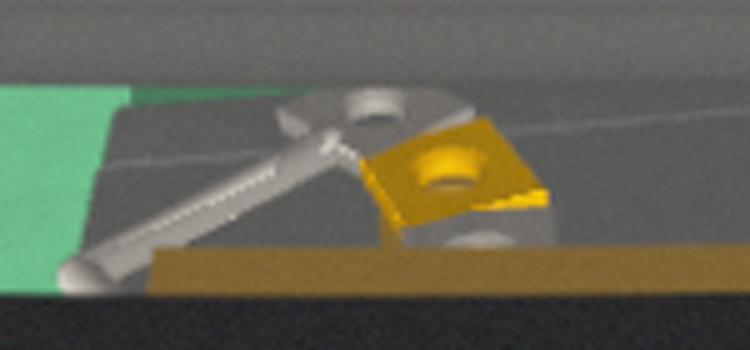

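```bash
python3 -m inch '0 0 0 0 0 0 0;0 0 -.004 0 0 0 0;0 0 -.01 0 0 0 0;0 0 -.02 0 0 0 0;0 0 -.03 0 0 0 0;0 0 -.03 0 0 0 0;0 0 0 0 0 0 0' 50; python3 look.py w15; python3 - <<'E'
from h import *
for c in("scene","side"):
    im=r.capture(c);cv2.imwrite(f"pics/{c}15.png",im[:,:,::-1])
a=cv2.imread("pics/scene15.png");crop(a,130,190,330,330,4,"pics/s15c.png")
E
```

```text
time_s: 18.52
tcp_pos: [0.6049, -0.3013, 0.1073]
eef_rot: [-179.5, -0.2, -91.7]
contact_force: [1.4, -0.2, -1.1]
gripper_width: 0.0175
{'time_s': np.float64(18.5167), 'joints': array([ -9.9364,  25.4311,  -8.2524,   0.1138, -55.7806,   8.2031]), 'tcp_pos': array([ 0.6049, -0.3013,  0.1073]), 'eef_rot': array([-1.794831e+02, -1.702000e-01, -9.167060e+01]), 'contact_force': array([ 1.3789, -0.1926, -1.0963]), 'gripper_width': np.float64(0.0175)}
```

View pics/s15c.png

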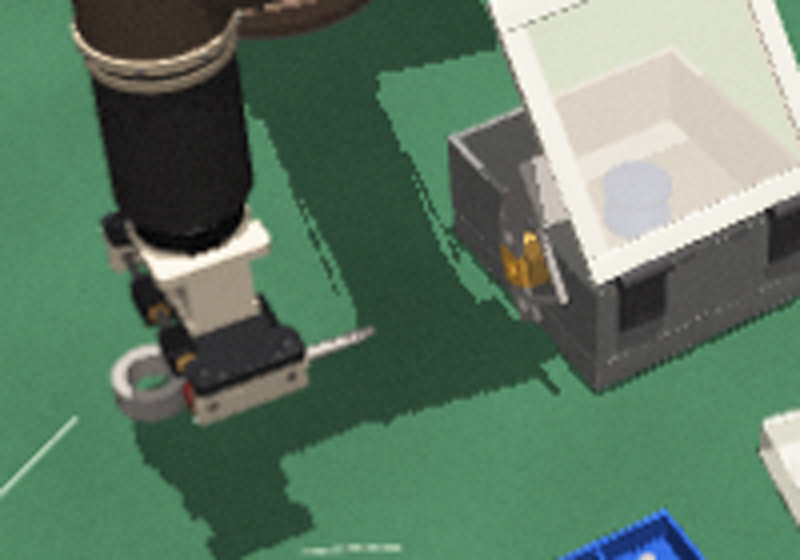

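View pics/w15.png

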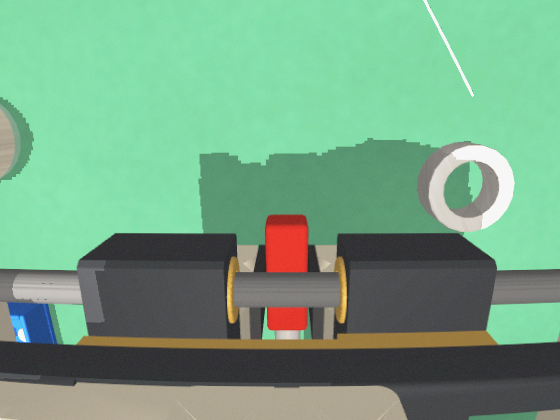

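```bash
cat > pinchk.py <<'E'
from h import *
p,R=pose()
M=np.array([.5882,-.0426,.092]);Rc=Ro.from_euler('z',2.7,degrees=True);d=Rc.apply([0,1,0])
nose=p+R.apply([-.1237,0,-.0024])
print("tcp",p.round(4),"nose",nose.round(4),"rel mouth (chamber axes)",Rc.inv().apply(nose-M).round(4))
Rt=Ro.from_euler('xyz',[180,0,-87.3],degrees=True)
for s in(.170,.130,.0727): print("back",s,[np.round(q,4) for q in delta(M-d*s+[0,0,-.0024],Rt)])
s=r.get_state();print(s["time_s"],s["contact_force"].round(1),s["moment"].round(2),s["gripper_width"],s["eef_rot"].round(2))
E
python3 pinchk.py; python3 - <<'E'
from h import *
p,R=pose();S=r.camera_params("scene")
for t in(-3,0,3): print(t,(proj(S,p+R.apply(Ro.from_euler('y',t,degrees=True).apply([-.1237,0,0])+[0,0,-.0024]))-[130,190])*4)
E
```

```text
tcp [ 0.6013 -0.2998  0.1004] nose [ 0.6051 -0.1762  0.1029] rel mouth (chamber axes) [ 0.0106 -0.1342  0.0109]
back 0.17 [array([-0.0872,  0.0078,  0.0109]), array([-0.0007,  0.0006, -0.0779]), np.float64(2.1151)]
back 0.13 [array([-0.1271,  0.0109,  0.0109]), array([-0.0007,  0.0006, -0.0779]), np.float64(3.0693)]
back 0.0727 [array([-0.1842,  0.0154,  0.0109]), array([-0.0007,  0.0006, -0.0779]), np.float64(4.44)]
18.6667 [-0.  -0.4 -1.5] [-0.01  0.18 -0.01] 0.017757911676256434 [-1.7996e+02  3.0000e-02 -9.1760e+01]
-3 [[370.34237168 322.43010856]]
0 [[371.17543559 328.65758311]]
3 [[371.58359698 335.01059605]]
```

```bash
python3 -m inch '-.029 .0026 .0036 0 0 -.039 0;-.029 .0018 .0036 0 0 -.039 0;-.029 .001 .0036 0 0 0 0;0 0 0 0 0 0 0;0 0 0 0 0 0 0;0 0 0 0 0 0 0' 50; python3 pinchk.py
```

```text
time_s: 19.17
tcp_pos: [0.5949, -0.2129, 0.0883]
eef_rot: [179.9, 0.0, -87.2]
contact_force: [0.1, 0.1, -1.3]
gripper_width: 0.0174
tcp [ 0.5949 -0.2129  0.0883] nose [ 0.589  -0.0893  0.0908] rel mouth (chamber axes) [-0.0014 -0.0467 -0.0012]
back 0.17 [array([-0.0004, -0.0013, -0.0013]), array([0.0016, 0.0004, 0.0011]), np.float64(0.0447)]
back 0.13 [array([-0.0404, -0.0014, -0.0013]), array([0.0016, 0.0004, 0.0011]), np.float64(0.9695)]
back 0.0727 [array([-0.0977, -0.0014, -0.0012]), array([0.0016, 0.0004, 0.0011]), np.float64(2.3431)]
19.1667 [ 0.1  0.1 -1.3] [-0.08  0.08 -0.04] 0.017419478271596393 [ 1.7991e+02  2.0000e-02 -8.7240e+01]
```

```bash
python3 -m inch '0 -.0013 -.0013 .0016 0 .001 0;-.022 0 0 0 0 0 0;0 0 0 0 0 0 0;0 0 0 0 0 0 0' 50; python3 pinchk.py; python3 - <<'E'
from h import *
for c in("scene",):
    im=r.capture(c);cv2.imwrite(f"pics/{c}16.png",im[:,:,::-1])
a=cv2.imread("pics/scene16.png");crop(a,190,210,310,310,6.5,"pics/s16c.png")
p,R=pose();S=r.camera_params("scene");n=p+R.apply([-.1237,0,-.0024])
Rc=Ro.from_euler('z',2.7,degrees=True)
hole=np.array([.5882,-.0426,.092])+Rc.apply([0,-.009,0])
print((proj(S,[n,hole])-[190,210])*6.5)
E
```

```text
time_s: 19.5
tcp_pos: [0.5956, -0.1912, 0.0903]
eef_rot: [-179.9, 0.0, -87.3]
contact_force: [0.9, 0.2, -0.9]
gripper_width: 0.0172
tcp [ 0.5956 -0.1912  0.0903] nose [ 0.5898 -0.0676  0.0928] rel mouth (chamber axes) [ 0.0005 -0.0251  0.0008]
back 0.17 [array([0.0212, 0.0004, 0.0007]), array([-0.0013,  0.0004, -0.0007]), np.float64(0.5089)]
back 0.13 [array([-0.0188,  0.0004,  0.0008]), array([-0.0013,  0.0004, -0.0007]), np.float64(0.4512)]
back 0.0727 [array([-0.0761,  0.0004,  0.0008]), array([-0.0013,  0.0004, -0.0007]), np.float64(1.825)]
19.5 [ 0.9  0.2 -0.9] [-0.09  0.05  0.01] 0.017228316222643553 [-1.7992e+02  2.0000e-02 -8.7340e+01]
[[408.52351916 315.99418849]
 [437.92948016 303.3487263 ]]
```

View pics/s16c.png

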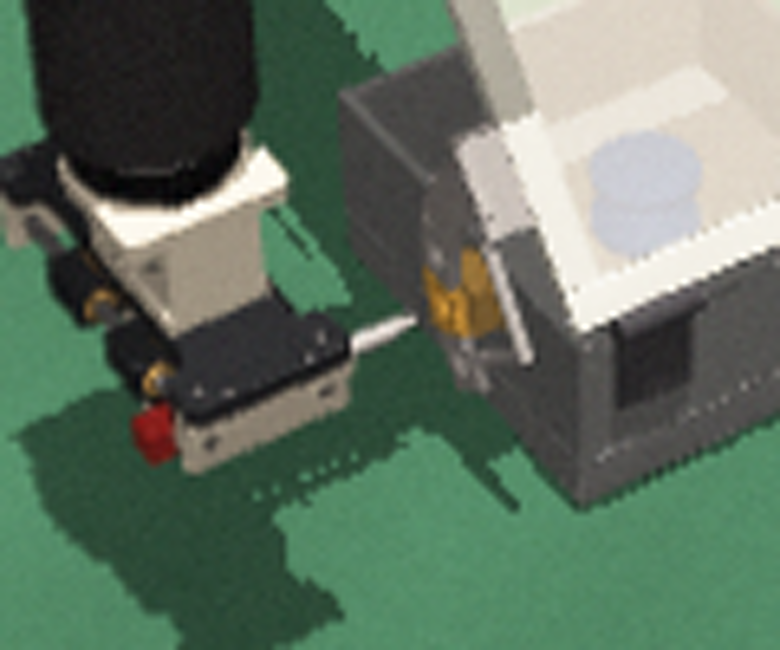

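```bash
python3 -m inch '-.008 .0003 .0005 0 0 0 0;-.008 0 0 0 0 0 0;-.006 0 0 0 0 0 0;0 0 0 0 0 0 0' 50; python3 pinchk.py
```

```text
time_s: 19.88
tcp_pos: [0.5942, -0.168, 0.0899]
eef_rot: [-179.9, 0.0, -87.3]
contact_force: [0.3, -0.2, -1.6]
gripper_width: 0.0174
tcp [ 0.5942 -0.168   0.0899] nose [ 0.5883 -0.0444  0.0924] rel mouth (chamber axes) [ 0.     -0.0018  0.0004]
back 0.17 [array([0.0445, 0.0001, 0.0003]), array([-0.0014,  0.0005,  0.0001]), np.float64(1.0666)]
back 0.13 [array([0.0045, 0.0001, 0.0003]), array([-0.0014,  0.0005,  0.0001]), np.float64(0.1077)]
back 0.0727 [array([-0.0528,  0.0001,  0.0003]), array([-0.0014,  0.0005,  0.0001]), np.float64(1.2668)]
19.8833 [ 0.3 -0.2 -1.6] [-0.05  0.08 -0.02] 0.017357314465000488 [-1.7992e+02  3.0000e-02 -8.7300e+01]
```

```bash
python3 -m inch '-.006 0 .0003 0 0 0 0;-.006 0 0 0 0 0 0;-.006 0 0 0 0 0 0;0 0 0 0 0 0 0' 50; python3 pinchk.py
```

```text
time_s: 20.22
tcp_pos: [0.5934, -0.1499, 0.0896]
eef_rot: [-179.9, 0.0, -87.3]
contact_force: [0.9, 0.5, -0.8]
gripper_width: 0.0174
tcp [ 0.5934 -0.1499  0.0896] nose [ 0.5875 -0.0263  0.0921] rel mouth (chamber axes) [0.0001 0.0163 0.0001]
back 0.17 [array([0.0626, 0.0001, 0.    ]), array([-0.0015,  0.0005,  0.0002]), np.float64(1.5004)]
back 0.13 [array([0.0226, 0.0001, 0.    ]), array([-0.0015,  0.0005,  0.0002]), np.float64(0.5412)]
back 0.0727 [array([-0.0347,  0.0001,  0.0001]), array([-0.0015,  0.0005,  0.0002]), np.float64(0.8329)]
20.2167 [ 0.9  0.5 -0.8] [-0.02  0.11 -0.02] 0.01738875632236546 [-1.7991e+02  3.0000e-02 -8.7290e+01]
```

No forces with the nose 16 mm into the bush; continuing.

```bash
python3 -m inch '-.006 0 0 0 0 0 0;-.006 0 0 0 0 0 0;-.006 0 0 0 0 0 0;-.006 0 0 0 0 0 0;-.004 0 0 0 0 0 0;0 0 0 0 0 0 0' 50; python3 pinchk.py
```

```text
time_s: 20.72
tcp_pos: [0.5921, -0.1221, 0.0897]
eef_rot: [-179.9, 0.0, -87.3]
contact_force: [0.7, 0.1, -1.5]
gripper_width: 0.0173
tcp [ 0.5921 -0.1221  0.0897] nose [0.5862 0.0014 0.0921] rel mouth (chamber axes) [0.0001 0.0441 0.0001]
back 0.17 [array([0.0904, 0.0002, 0.    ]), array([-0.0015,  0.0004,  0.0003]), np.float64(2.1672)]
back 0.13 [array([0.0504, 0.0001, 0.0001]), array([-0.0015,  0.0004,  0.0003]), np.float64(1.2079)]
back 0.0727 [array([-0.0069,  0.0001,  0.0001]), array([-0.0015,  0.0004,  0.0003]), np.float64(0.1662)]
20.7167 [ 0.7  0.1 -1.5] [-0.04  0.07  0.01] 0.01734026850817822 [-1.7991e+02  2.0000e-02 -8.7280e+01]
```

```bash
for i in 1; do python3 -m inch '-.003 0 0 0 0 0 0;-.002 0 0 0 0 0 0;0 0 0 0 0 0 0' 50; done; python3 pinchk.py | grep -v back; python3 -m inch '-.0015 0 0 0 0 0 0;0 0 0 0 0 0 0' 50
```

```text
time_s: 20.97
tcp_pos: [0.5918, -0.1178, 0.0896]
eef_rot: [-179.9, 0.0, -87.3]
contact_force: [-0.0, 0.6, -1.7]
gripper_width: 0.0175
tcp [ 0.5918 -0.1178  0.0896] nose [0.586  0.0058 0.0921] rel mouth (chamber axes) [0.0001 0.0484 0.0001]
20.9667 [-0.   0.6 -1.7] [-0.07  0.13 -0.03] 0.017465368011741592 [-1.7992e+02  2.0000e-02 -8.7330e+01]
time_s: 21.13
tcp_pos: [0.5917, -0.1165, 0.0896]
eef_rot: [-179.9, 0.0, -87.3]
contact_force: [-0.3, -0.9, -1.9]
gripper_width: 0.0175
```

```bash
python3 -m inch '-.0015 0 0 0 0 0 0;0 0 0 0 0 0 0' 50; python3 pinchk.py | grep -v back
```

```text
time_s: 21.3
tcp_pos: [0.5917, -0.1155, 0.0897]
eef_rot: [-179.9, -0.0, -87.3]
contact_force: [0.6, -2.8, -1.9]
gripper_width: 0.0174
tcp [ 0.5917 -0.1155  0.0897] nose [0.5859 0.0081 0.0921] rel mouth (chamber axes) [0.0001 0.0507 0.0001]
21.3 [ 0.6 -2.8 -1.9] [-1.11  0.07  0.02] 0.01735036203397617 [-1.7993e+02 -2.0000e-02 -8.7340e+01]
```

```bash
python3 -m inch '-.0015 0 0 0 0 0 0;0 0 0 0 0 0 0;0 0 0 0 0 0 0' 50; python3 pinchk.py | grep -v back; python3 - <<'E'
from h import *
im=r.capture("scene");cv2.imwrite("pics/scene17.png",im[:,:,::-1]);crop(im[:,:,::-1],190,210,310,310,6.5,"pics/s17c.png")
E
```

```text
time_s: 21.55
tcp_pos: [0.5915, -0.1153, 0.0898]
eef_rot: [-179.9, -0.1, -87.3]
contact_force: [0.5, -10.0, -1.6]
gripper_width: 0.0175
tcp [ 0.5915 -0.1153  0.0898] nose [0.5858 0.0083 0.092 ] rel mouth (chamber axes) [-0.      0.0509  0.    ]
21.55 [  0.5 -10.   -1.6] [-3.82 -0.23 -0.04] 0.01752607375040504 [-1.7995e+02 -1.0000e-01 -8.7340e+01]
```

View pics/s17c.png

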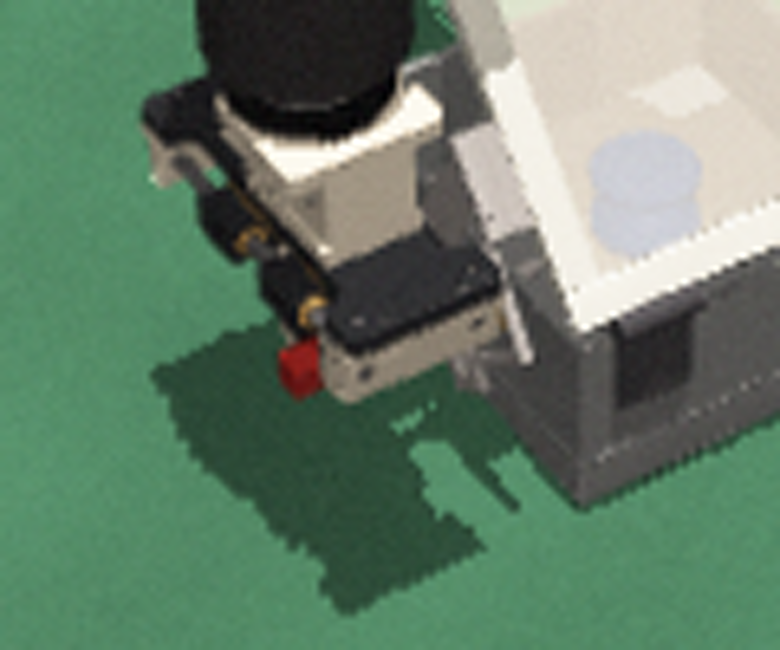

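```bash
python3 -m inch '0 0 0 0 0 0 .4;0 0 0 0 0 0 .5;0 0 0 0 0 0 .5;0 0 0 0 0 0 .5;0 0 0 0 0 0 .5;0 0 0 0 0 0 .5' 50; python3 pinchk.py | grep -v back; python3 look.py w18
```

```text
time_s: 22.1
tcp_pos: [0.5917, -0.1133, 0.0897]
eef_rot: [-179.9, 0.0, -87.3]
contact_force: [-0.1, 0.2, 0.1]
gripper_width: 0.0433
tcp [ 0.5917 -0.1133  0.0897] nose [0.586  0.0103 0.0921] rel mouth (chamber axes) [0.0003 0.0529 0.0001]
22.1 [-0.1  0.2  0.1] [ 0.01  0.09 -0.04] 0.04331446912736424 [-1.799e+02  3.000e-02 -8.732e+01]
{'time_s': np.float64(22.1), 'joints': array([ 7.71030e+00,  2.06466e+01, -1.87070e+01, -2.37000e-02,
       -5.05487e+01, -5.01530e+00]), 'tcp_pos': array([ 0.5917, -0.1133,  0.0897]), 'eef_rot': array([-1.799043e+02,  2.680000e-02, -8.732000e+01]), 'contact_force': array([-0.0522,  0.2443,  0.0648]), 'gripper_width': np.float64(0.0433)}
```

View pics/w18.png

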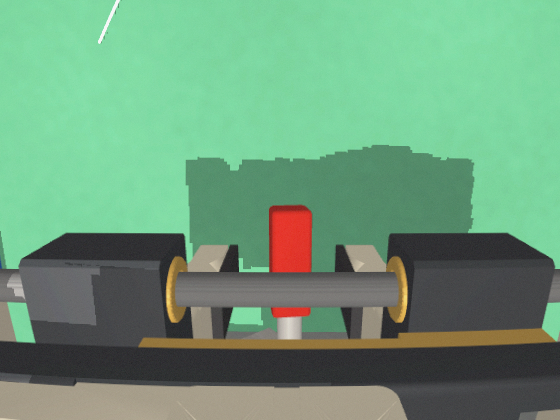

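```bash
python3 -m inch '0 0 -.01 0 0 0 .5;0 0 -.02 0 0 0 .5;.015 0 -.03 0 0 0 .6;.02 0 -.03 0 0 0 .8;.025 0 -.03 0 0 0 .9;.025 0 -.03 0 0 0 1;.025 0 -.03 0 0 0 1;0 0 0 0 0 0 1;0 0 0 0 0 0 1'; python3 - <<'E'
from h import *
for c in("scene","side"):
    im=r.capture(c);cv2.imwrite(f"pics/{c}19.png",im[:,:,::-1])
a=cv2.imread("pics/scene19.png");crop(a,190,180,340,310,5.2,"pics/s19c.png")
E
python3 look.py w19
```

```text
time_s: 22.9
tcp_pos: [0.5971, -0.2249, 0.2724]
eef_rot: [-179.7, -0.0, -87.5]
contact_force: [-0.3, 0.6, -0.7]
gripper_width: 0.0842
{'time_s': np.float64(23.0), 'joints': array([-3.02920e+00,  1.56057e+01, -7.61900e-01, -6.37000e-02,
       -7.35790e+01,  5.68490e+00]), 'tcp_pos': array([ 0.596 , -0.2232,  0.2693]), 'eef_rot': array([-1.799409e+02,  5.550000e-02, -8.736220e+01]), 'contact_force': array([ 0.8042, -0.7535, -0.7145]), 'gripper_width': np.float64(0.087)}
```

View pics/s19c.png

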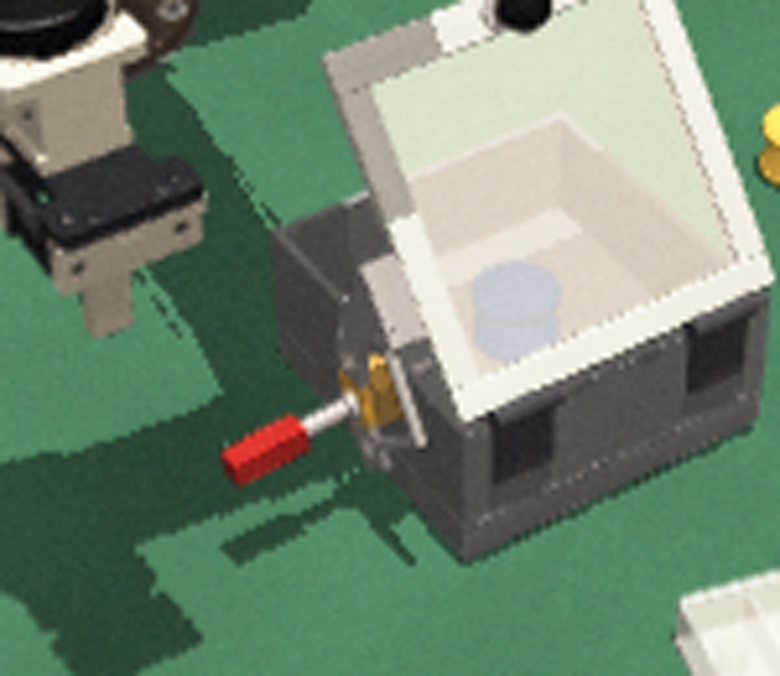

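View pics/w19.png

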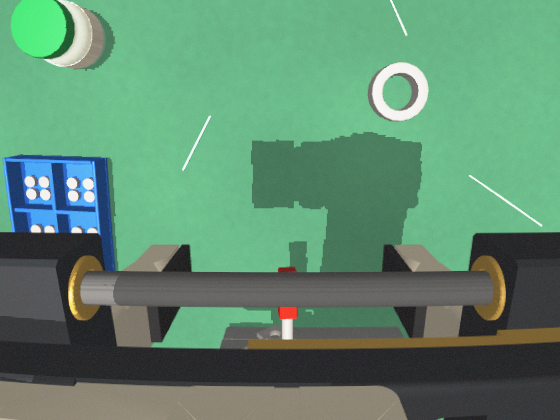

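View pics/side19.png

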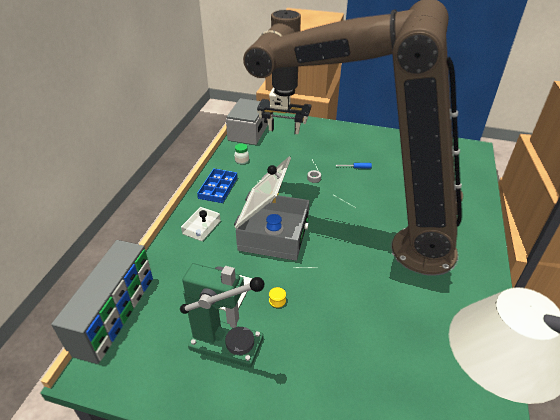

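```bash
python3 -m inch '0 0 0 0 0 .121 1;0 0 0 0 0 .121 1;0 0 0 0 0 .121 1;0 0 0 0 0 .121 1;0 0 0 0 0 .121 1;0 0 0 0 0 .121 1;0 0 0 0 0 .121 1;0 0 0 0 0 .121 1;0 0 0 0 0 .121 1;0 0 0 0 0 .121 1;0 0 0 0 0 .121 1;0 0 0 0 0 .121 1;0 0 0 0 0 .121 1;-.02 0 0 -.11 0 0 1;-.02 0 0 -.11 0 0 1;-.01 0 0 -.11 0 0 1;0 0 0 -.11 0 0 1;0 0 0 -.11 0 0 1;0 0 0 0 0 0 1;0 0 0 0 0 0 1'; python3 look.py w20; python3 - <<'E'
import pickle
from h import *
p=r.camera_params("wrist")
M=np.array([.5882,-.0426,.092]);Rc=Ro.from_euler('z',2.7,degrees=True)
print("collar outer/inner, hole face",proj(p,M+Rc.apply([[0,-.014,0],[0,-.009,0]])), "handle centre",proj(p,M+Rc.apply([[0,-.069,.009],[0,-.044,.009],[0,-.094,.009]])))
a=cv2.imread("pics/w20.png");crop(a,230,20,430,170,3.9,"pics/w20c.png")
E
```

```text
time_s: 24.72
tcp_pos: [0.6459, -0.2224, 0.2662]
eef_rot: [148.4, -0.2, -177.6]
contact_force: [0.8, 0.0, -0.1]
gripper_width: 0.0875
{'time_s': np.float64(24.7167), 'joints': array([-20.2691,  30.5187,  26.0896, -29.1897, -97.9739, -68.3161]), 'tcp_pos': array([ 0.6459, -0.2224,  0.2662]), 'eef_rot': array([ 148.3512,   -0.2066, -177.5984]), 'contact_force': array([ 0.7683,  0.0244, -0.1033]), 'gripper_width': np.float64(0.0875)}
collar outer/inner, hole face [[335.43959126 126.16507187]
 [339.21424726 126.0631379 ]] handle centre [[295.36965453 127.86598345]
 [317.02558023 127.19497157]
 [272.07747397 128.63919809]]
```

View pics/w20.png

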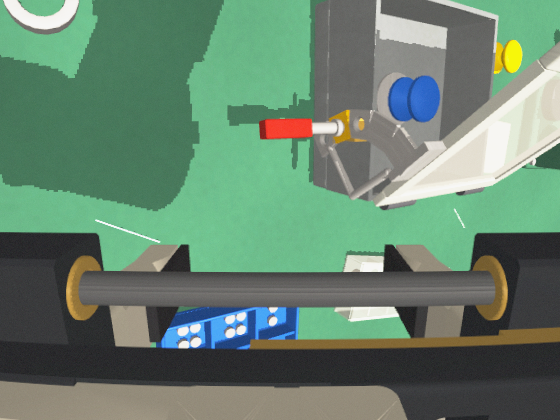

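View pics/w20c.png

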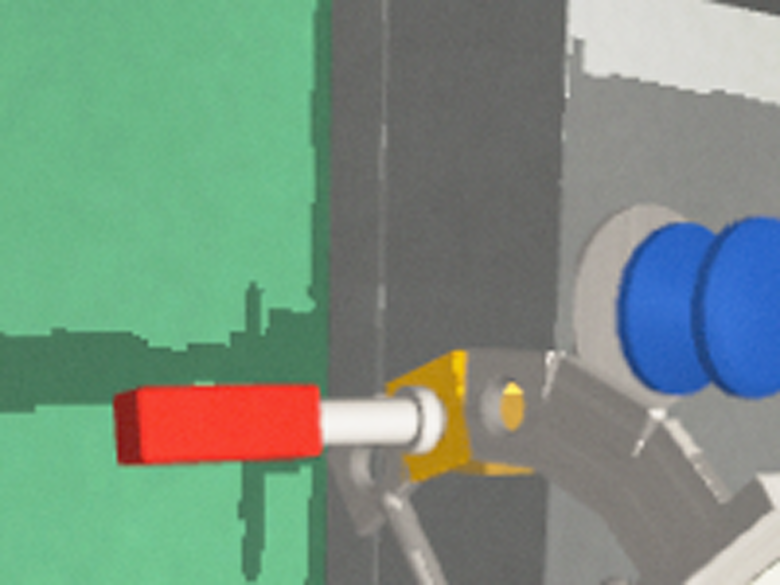

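```bash
python3 - <<'E'
from plant import r
print(r.close_job(), r.get_state()["time_s"])
E
```

```text
the job is handed in; nothing more can be done
the job is handed in; nothing more can be done
```

The chamber lid is held half open by the stay pin, and I handed the job in at about 24.7 s of the 64 s allowed.

- **Lid:** I raised it by its knob to about 0.87 rad. The tool rotation gave 0.871, a fit to the three quadrant holes gave 0.867, and a rougher look at the knob gave 0.88. These differ by about 0.015 rad, which did not affect the fit.
- **Pin:** I gripped it by its handle and pushed it through the yellow hole into the bush with no noticeable force until the collar touched. The estimated depth was then 50.9 mm (nominal 51 mm), and the force rose to 10 N over the last 0.2 mm. I then released it and backed away.
- **Last checks:** The last wrist picture shows the collar flush on the yellow segment and the lid staying up. In the final pictures the yo-yo, spacer, plate and screwdriver look where they started; I compared these by eye only. The gripper is clear of everything.
- **Disagreement:** The wrist camera's hinge position was off by about 1.6 mm between views, within the calibration's 2 mm.

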